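# Fetch the response key from behind the kit and dock it in the reaction-time console

## Task

The hand key is hemmed in on the wooden storage board by the stimulus lamp, the buzzer and the gel bottle: first stand all three upright on the grey mat, leaving the key where it is, and only then set the key down flat and square in the bay of the reaction-time console. With the key in its bay, put the lamp, the buzzer and the bottle back upright on the board, each on the very place it came from. Set things down rather than dropping them, let nothing fall over, and leave the bowl, the meter and the ruler alone.

Things in the scene. Friction and masses are not known exactly. Their poses are not given: they have to be found in the camera images.
- key: hand key to fetch: grey plastic block 56 (x) x 36 (y) x 45 mm high, a round button on top nearer its -x end (22 mm wide, top at 51 mm). Loose, about 0.12 kg. Origin: centre of underside; z up. On the board it has a tall thing 60 mm off its -x end and one 60 mm to either side, gaps 8 to 18 mm; its length runs along the board's x. Grip across its 36 mm width.
- lamp: stimulus lamp: upright black cylinder 46 mm across with straight sides up to 83 mm, a thin metal collar and a clear dome 38 mm wide above, 109 mm high in all. Loose, about 0.2 kg. Origin: centre of its underside, z up.
- buzzer: buzzer: upright square aluminium box 44 x 44 x 105 mm with black slots in its top. Loose, about 0.25 kg. Origin: centre of its underside, x and y square to its faces, z up.
- bottle: closed gel bottle: white plastic cylinder 48 mm across with straight sides up to 84 mm, then a shoulder and a cap 22 mm wide, 111 mm high in all. Loose, about 0.16 kg. Origin: centre of its underside, z up.
- board: storage board, fixed: light wooden slab 150 (x) x 200 (y) x 8 mm high, no rim. Origin: centre of underside. Cork patches mark the places, in its frame in mm: round at (20, 60), (-32, 0), (20, -60), holding lamp, buzzer and bottle, which one where varies (each within 3 mm of the patch's centre and 0.15 rad of the board's yaw), and oblong at (28, 0) for the key.
- mat: side area: fixed flat mat, black rubber edge with a grey face, 140 (x) x 200 (y) x 3 mm high. Origin: centre of its underside. Empty at the start; has room for three things in a row along y, 62 mm apart.
- console: reaction-time console, fixed: white base 8 mm thick, x -50 to 120, 190 mm wide (y). Origin: on table level under the centre of its empty oblong bay. Bay 74 (x) x 54 (y) mm inside, floor 8 mm above the origin, black rim 5 mm thick, its top 16 mm above the origin. Sloping panel with lamps behind the bay, x 50 to 119, up to 50 mm high. Key's x goes along console's x, either way round.
- bowl: bystander: empty white plastic bowl 110 mm across, 50 mm high, loose. Origin: centre of its underside.
- meter: bystander: white control unit with a yellow display, 90 (x) x 130 (y) x 40 mm, loose. Origin: centre of its underside.
- ruler: bystander: flat wooden ruler 28 (x) x 200 (y) x 5 mm, loose. Origin: centre of its underside.

How it is judged:
By the outcome, as a careful person would: the job done as asked, in the order asked, and still so for the second after the job is handed in, with the robot touching nothing.
It also fails if it takes over 147 s, if anything falls off the work surface, if the arm or the gripper's body presses on something with over 40 N, if the wrist force passes 120 N, or if a joint passes its speed limit or range.

## Robot

A 6-joint arm with a two-finger parallel gripper is mounted at the origin on the work surface. World frame = base frame: x ahead of the robot, y to its left, z up, the work surface at z = 0. Lengths are in m, angles in rad, forces in N, time in s.
With the tool pointing down it reaches from about 0.35 to 0.775 m from the base axis. Payload 7.3 kg.
Tool frame: the origin (TCP) lies on the centre line of the jaws, within the pads' length; the fingertips stand 22 mm ahead of it and the grasp point (between the pads) lies 3 mm ahead of it; x points along the fingers, y is the direction in which the jaws open and shut, and the axes are right-handed (so a half turn about x gives the same grasp; the last joint's range is limited). The gripper opens to 92 mm and grips with 3 to 60 N. Pads are 19 mm wide; open, the fingers measure 130 mm over their backs; the gripper's body (75 mm by 190 mm) begins 47 mm behind the grasp point.
Start: joints at [1.024, 0.342, 1.524, -0, 1.275, -0.146], TCP at [0.205, 0.483, 0.21] pointing down, gripper open.
Joint ranges: [-2.53, 2.53], [-0.77, 2.02], [0.04, 2.7], [-1, 4.14], [0.28, 2.66], [-3.11, 3.11]. Speed limits (rad/s): [2.57, 2.57, 3.14, 3.14, 3.14, 3.14].

## Interface

Orientations are given as a unit quaternion [w, x, y, z].
In Python, from cell import state, snapshot, close_job gives the robot as it stands.
- The arm moves only by the shell command python3 -m handwheel 'ROWS' [OPENING] [FORCE]. ROWS is JSON, a list of rows, each a list of 2 entries, a list of its own where there are three numbers: the shift along the world's x, y, z in cm, then the turn, a rotation vector about the world's x, y, z in degrees. In form: [[[x, y, z], [wx, wy, wz]], ...]. A call has 1 to 20 rows; each row shifts and turns the pose as measured when the row begins; what a row does not reach is not made up. A row lasts 1/10 s, in which the tool goes at most 50 mm and 8.59 degrees, less where a joint would pass 70% of its speed; a pose out of reach is approached as far as the arm can. A call with a gripper value outside its range is refused whole. OPENING is the closure, from 0 (fully open) to 1 (shut), set as the call begins (- or left out, the last holds). The fingers move at their own pace and stop on an object; FORCE is the grip in N (left out, the last holds). Time passes only in rows, so rows that do not move let the fingers close. It gives the time, the measured TCP pose, the force and the opening at its end, in the units of the state.
- state(): the state, without advancing time (a new reading comes with each control period).
- snapshot(name): name is "scene" or "top" or "wrist"; returns a dict with "frame" (480x640x3 uint8, blue, green, red), "intrinsics" (3x3 intrinsics, pixels), "R" (3x3) and "t" (3): a world point X has camera coordinates R X + t. Camera axes: x right, y down, z forward; pixel columns grow to the right and rows downward; lengths in m; the calibration is good to about 2 mm. The wrist camera is an equidistant fisheye: a pixel r from the principal point sees the ray r / f radians off the axis. A picture is of the moment at which its call begins. There is no depth.
- close_job(): hands the job in, once; it reports no verdict.
The state is a dict: "time": time; "joint_pos": joint angles; "qvel": joint speeds; "joint_efforts": joint torques, N m; "ee_pos": TCP position; "eef_rot": TCP orientation; "contact_force": force on the tool from outside, world axes, zero at the start; "torque": the same for the moment, N m; "finger_gap": finger opening in m.
Only numpy, scipy, OpenCV 4.12 (cv2) and the standard library are available. Lean on these libraries where they do the work, as an engineer would, in place of code of your own. Each camera call takes 0.05 s, during which the arm holds its last target.

## Working session

There is one attempt and no reset: what is moved stays moved. The work goes in short steps, Python scripts to look and compute and a shell command to move; the robot and the scene stay as the last step left them, time stands still between calls to the robot, and variables do not carry over. Pictures are saved under pics/ and viewed, and the job is handed in when it is done.

```bash
ls; mkdir -p pics; python3 - <<'E'
from cell import state,snapshot
import cv2,numpy as np
print(state())
for n in ("scene","top","wrist"):
    s=snapshot(n); cv2.imwrite(f"pics/{n}0.png",s["frame"]); print(n,np.round(s["intrinsics"],1).tolist(),np.round(s["R"],4).tolist(),np.round(s["t"],4).tolist())
E
```

```text
pics
{'time': 0.0, 'joint_pos': array([ 1.02400212e+00,  3.42711843e-01,  1.52503601e+00, -3.04037912e-05,
        1.27538485e+00, -1.46010141e-01]), 'qvel': array([-1.50124279e-04, -1.13102859e-03,  5.62573053e-04, -1.65156321e-03,
       -3.01529713e-05, -9.29769232e-04]), 'joint_efforts': array([ 1.47888662e-03, -4.31261730e+01, -2.44221926e+01,  7.17221992e-02,
        5.59725228e-02, -1.92728317e-04]), 'ee_pos': array([0.20458676, 0.48302083, 0.209744  ]), 'eef_rot': array([ 0.69278182,  0.14023335,  0.69313221, -0.14126463]), 'contact_force': array([ 0.10050387, -0.68525435,  0.54789642]), 'torque': array([0.03232447, 0.00135662, 0.00401205]), 'finger_gap': 0.09142704130199229}
scene [[555.6, 0.0, 319.9], [0.0, 555.6, 234.0], [0.0, 0.0, 1.0]] [[-0.5376, 0.8432, -0.0026], [0.6149, 0.3899, -0.6854], [-0.577, -0.37, -0.7281]] [0.3537, -0.3523, 1.506]
top [[575.8, 0.0, 302.2], [0.0, 575.8, 236.9], [0.0, 0.0, 1.0]] [[0.016, -0.9998, 0.0088], [-0.9865, -0.0172, -0.1631], [0.1632, -0.0061, -0.9866]] [-0.0265, 0.6022, 1.3031]
wrist [[371.6, 0.0, 321.8], [0.0, 371.6, 237.4], [0.0, 0.0, 1.0]] [[0.3914, 0.9202, -0.0015], [0.8922, -0.379, 0.2456], [0.2254, -0.0975, -0.9694]] [-0.5242, -0.0299, 0.3891]
```

View pics/top0.png

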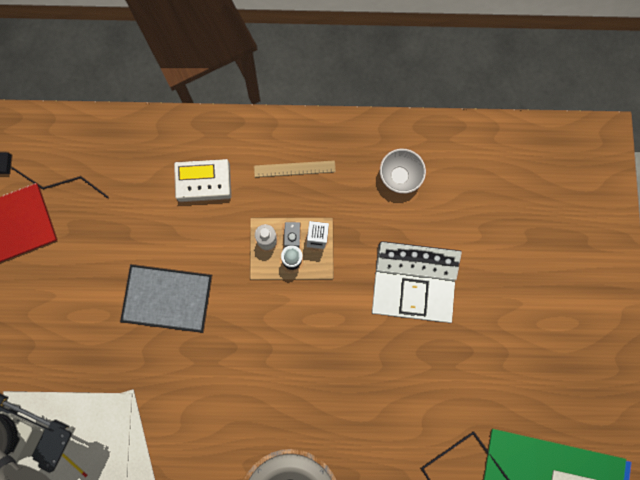

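View pics/scene0.png

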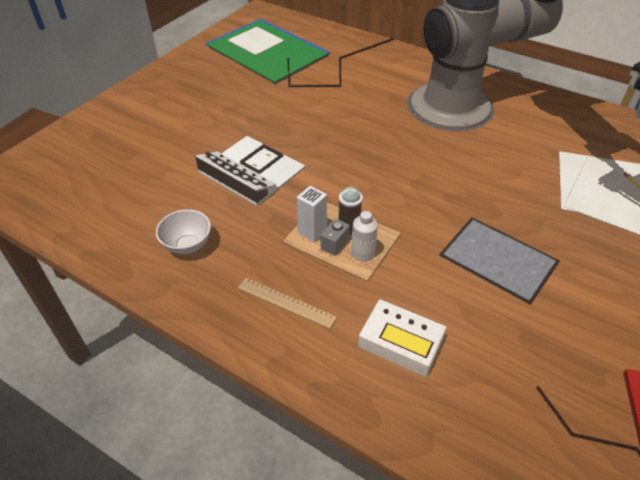

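View pics/wrist0.png

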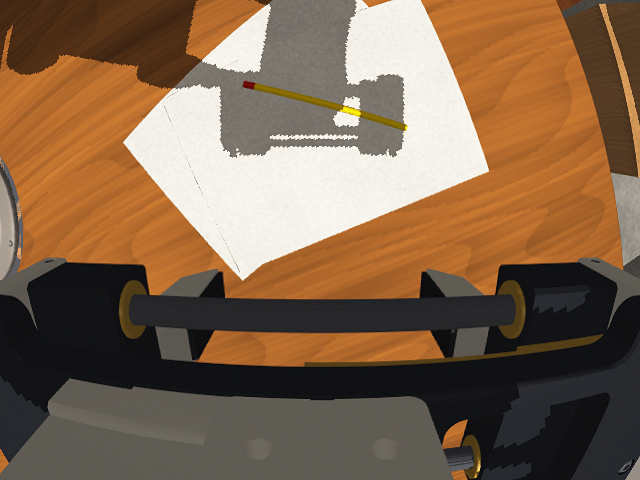

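The top view shows the mat near (166,298), the console bay near (414,297), and the board at (291,249). On the board, the lamp is at (291,257), the buzzer at (318,233), the bottle at (265,236) and the key at (292,234). Next I'll zoom in to measure.

```bash
python3 - <<'E'
import cv2
a=cv2.imread("pics/top0.png")
cv2.imwrite("pics/tb.png",cv2.resize(a[210:290,240:345],None,fx=7,fy=7,interpolation=cv2.INTER_CUBIC))
cv2.imwrite("pics/tc.png",cv2.resize(a[235:330,365:470],None,fx=6,fy=6,interpolation=cv2.INTER_CUBIC))
cv2.imwrite("pics/tm.png",cv2.resize(a[255:340,115:220],None,fx=6,fy=6,interpolation=cv2.INTER_CUBIC))
b=cv2.imread("pics/scene0.png")
cv2.imwrite("pics/sb.png",cv2.resize(b[175:285,275:410],None,fx=5,fy=5,interpolation=cv2.INTER_CUBIC))
E
```

```text
(no output)
```

View pics/tb.png

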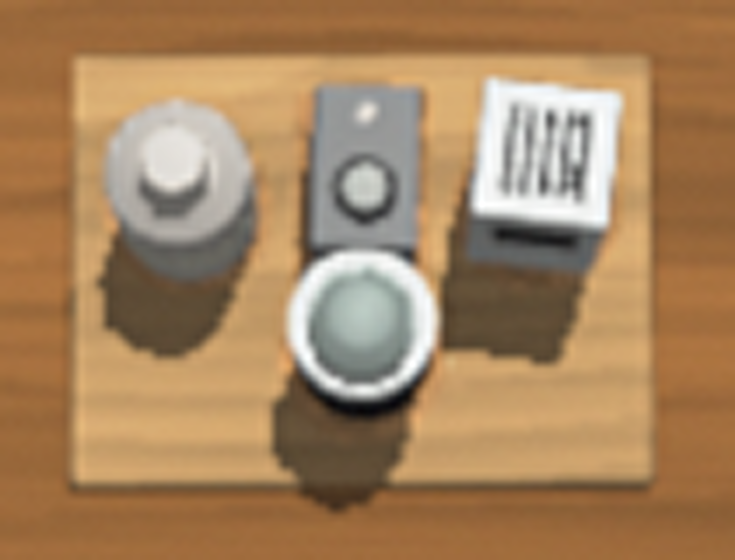

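View pics/tc.png

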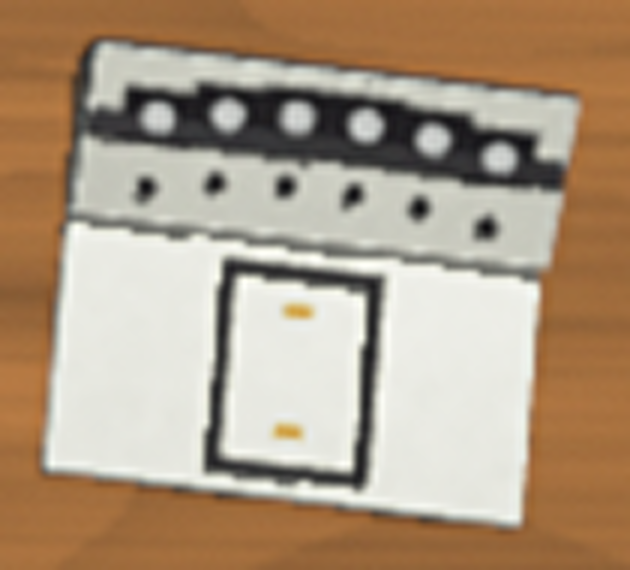

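View pics/tm.png

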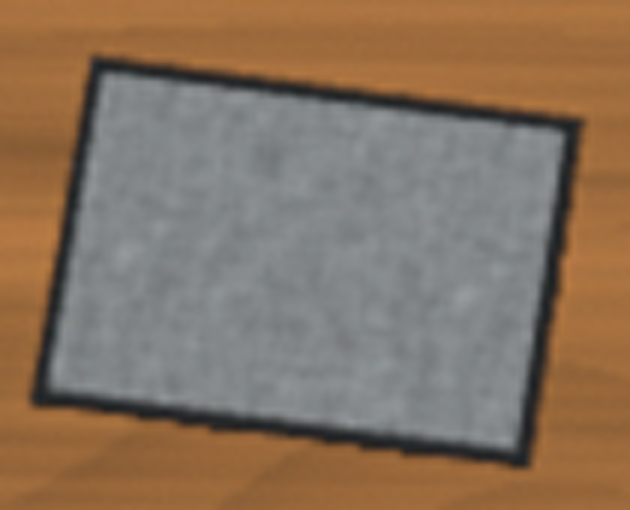

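View pics/sb.png

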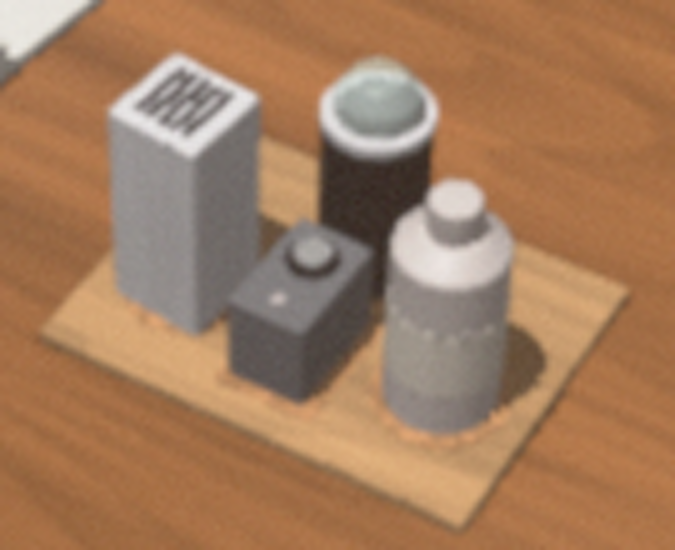

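```bash
cat > h.py <<'E'
import numpy as np,cv2
CAM={'top':([[575.8,0,302.2],[0,575.8,236.9],[0,0,1]],[[0.016,-0.9998,0.0088],[-0.9865,-0.0172,-0.1631],[0.1632,-0.0061,-0.9866]],[-0.0265,0.6022,1.3031]),
'scene':([[555.6,0,319.9],[0,555.6,234.0],[0,0,1]],[[-0.5376,0.8432,-0.0026],[0.6149,0.3899,-0.6854],[-0.577,-0.37,-0.7281]],[0.3537,-0.3523,1.506])}
def bp(cam,uv,z,off=(0,0),f=1):
    K,R,t=[np.array(a,float) for a in CAM[cam]]
    out=[]
    for u,v in uv:
        u=(u+.5)/f-.5+off[0]; v=(v+.5)/f-.5+off[1]
        d=R.T@np.linalg.inv(K)@[u,v,1]; c=-R.T@t
        out.append(c+d*(z-c[2])/d[2])
    return np.array(out)[:,:2]*1000
E
python3 - <<'E'
from h import *
def quad(n,P):
    print(n,'c',P.mean(0).round(1),'sides',[round(float(np.linalg.norm(P[i]-P[(i+1)%len(P)])),1) for i in range(len(P))],'ang',[round(float(np.degrees(np.arctan2(*(P[(i+1)%len(P)]-P[i])[::-1]))),1) for i in range(len(P))])
T=lambda uv,z:bp('top',uv,z,(240,210),7)
quad('board',T([(75,55),(652,55),(655,485),(72,485)],.008))
quad('buzz',T([(488,78),(622,95),(609,225),(474,212)],.105))
quad('key',T([(318,88),(424,90),(416,248),(308,245)],.045))
print('bottle cap',T([(175,158)],.111),'shoulder',T([(179,170)],.087),'lamp',T([(363,322)],.084), 'btn',T([(366,187)],.051))
C=lambda uv,z:bp('top',uv,z,(365,235),6)
quad('bay',C([(222,258),(384,272),(366,488),(205,472)],.016))
quad('base',C([(40,470),(522,525),(540,275),(68,222)],.008))
quad('mat',bp('top',[(93,57),(581,120),(528,465),(33,404)],.003,(115,255),6))
S=lambda uv,z:bp('scene',uv,z,(275,175),5)
quad('board s',S([(462,527),(40,335),(628,290)],.008))
quad('buzz s',S([(180,52),(110,108),(192,157),(262,98)],.105))
quad('key s',S([(305,220),(232,298),(298,333),(374,255)],.045))
print('bottle cap',S([(458,197)],.111),'lamp',S([(379,110)],.084),'btn',S([(314,250)],.051))
E
```

```text
board c [582.2   8.6] sides [200.7, 149.9, 199.3, 149.8] ang [-89.0, -179.2, 91.0, 1.4]
buzz c [606.8 -51.3] sides [43.6, 42.8, 43.6, 44.1] ang [-96.3, 174.9, 85.4, -5.1]
key c [611.    7.9] sides [35.8, 54.1, 36.3, 53.8] ang [-90.1, 178.1, 89.4, -2.4]
bottle cap [[601.75856633  68.49378879]] shoulder [[601.95469009  68.52940183]] lamp [[553.38851061   7.59761048]] btn [[603.38094098   7.86093403]]
bay c [ 469.3 -283.2] sides [64.5, 85.6, 63.5, 84.8] ang [-94.0, 174.1, 85.3, -5.2]
base c [ 469.7 -284. ] sides [191.4, 99.5, 189.6, 99.3] ang [-95.5, -5.7, 84.5, 173.3]
mat c [457.1 305.5] sides [197.7, 137.4, 197.1, 138.7] ang [-96.4, 173.7, 84.0, -6.1]
board s c [610.5  42.1] sides [197.0, 247.1, 148.3] ang [-88.5, 128.3, 1.2]
buzz s c [600.1 -55.7] sides [43.0, 43.2, 43.6, 42.9] ang [-7.0, 81.9, 173.3, -97.3]
key s c [606.7   3.9] sides [53.3, 32.4, 53.4, 34.2] ang [-1.9, 86.3, 176.1, -93.5]
bottle cap [[593.98516167  64.14455935]] lamp [[5.42476271e+02 2.77416425e-01]] btn [[596.86333142   3.12925186]]
```

```bash
cat >> h.py <<'E'
from scipy.spatial.transform import Rotation as Ro
def pose(s):
    q=s['eef_rot']; R=Ro.from_quat([q[1],q[2],q[3],q[0]]).as_matrix()
    return s['ee_pos']*1000,R
def rep(target=None,jaw=None):
    from cell import state
    s=state(); p,R=pose(s)
    yaw=np.degrees(np.arctan2(R[1,1],R[0,1]))
    print('t',round(s['time'],2),'p',p.round(1),'jawyaw',round(yaw,2),'x',R[:,0].round(3),'gap',round(s['finger_gap'],4),'F',s['contact_force'].round(1),'q',s['joint_pos'].round(2))
    if target is not None:
        print('d cm',((np.array(target)-p)/10).round(2))
    if jaw is not None:
        # rotvec to reach pointing down with jaw yaw
        a=np.radians(jaw); X=np.array([0,0,-1.]);Y=np.array([np.cos(a),np.sin(a),0]);G=np.c_[X,Y,np.cross(X,Y)]
        print('rotvec',np.degrees(Ro.from_matrix(G@R.T).as_rotvec()).round(2))
E
python3 - <<'E'
from h import *
rep([553-120,8,300],90)
S=lambda uv,z:bp('scene',uv,z,(275,175),5)
P=S([(462,527),(40,335),(628,290)],.008); print(P, (P[1]+P[2])/2)
from cell import snapshot,state
s=state();p,R=pose(s)
w=snapshot('wrist');print('cam pos in tool',R.T@(-w['R'].T@w['t']*1000-p), (R.T@w['R'].T).round(3))
E
```

```text
t 0.15 p [204.6 483.1 209.9] jawyaw 67.04 x [-0.001 -0.001 -1.   ] gap 0.0917 F [ 0.4  0.8 -0.3] q [ 1.02  0.34  1.52 -0.    1.28 -0.15]
d cm [ 22.84 -47.51   9.01]
rotvec [ 6.000e-02 -2.000e-02  2.296e+01]
[[658.2703835  108.77107195]
 [663.3138765  -88.16700403]
 [510.02905101 105.67279133]] [586.67146376   8.75289365]
cam pos in tool [-1.73912113e+02  7.06666525e-02 -6.58489060e+01] [[ 0.    -0.246  0.969]
 [ 1.    -0.001 -0.001]
 [ 0.001  0.969  0.246]]
```

```bash
python3 -m handwheel '[[[2,-2.2,0.5],[0,0,1.6]],[[3,-3.2,0.5],[0,0,1.6]],[[3,-3.2,0.5],[0,0,1.6]],[[3,-3.2,0.5],[0,0,1.6]],[[3,-3.2,0.5],[0,0,1.6]],[[3,-3.2,0.5],[0,0,1.6]],[[3,-3.2,0.5],[0,0,1.6]],[[3,-3.2,0.5],[0,0,1.6]],[[3,-3.2,0.5],[0,0,1.6]],[[3,-3.2,0.5],[0,0,1.6]],[[3,-3.2,0.5],[0,0,1.6]],[[3,-3.2,0.5],[0,0,1.6]],[[3,-3.2,0.5],[0,0,1.6]],[[3,-3.2,0.5],[0,0,1.6]],[[2,-2,0],[0,0,0.5]]]' 0
python3 -c "
from h import *
rep([650,8,280],90)"
```

```text
time: 1.7
ee_pos: [0.6441, 0.0056, 0.2801]
eef_rot: [0.706, -0.009, 0.708, 0.007]
contact_force: [0.2, 0.2, 0.5]
finger_gap: 0.0917
t 1.7 p [644.1   5.6 280.1] jawyaw 91.33 x [-0.003 -0.003 -1.   ] gap 0.0917 F [0.2 0.2 0.5] q [-0.11  0.54  1.02 -0.    1.58 -1.7 ]
d cm [ 0.59  0.24 -0.01]
rotvec [ 0.16 -0.18 -1.33]
```

```bash
python3 -m handwheel '[[[0,0,0],[0,0,-1]],[[0,0,0],[0,0,0]]]' >/dev/null; python3 - <<'E'
from h import *
from cell import snapshot
import json
w=snapshot('wrist'); rep()
cv2.imwrite('pics/w1.png',w['frame']); json.dump({k:np.array(w[k]).tolist() for k in('intrinsics','R','t')},open('w1.json','w'))
E
```

```text
t 1.95 p [645.3   2.2 277.5] jawyaw 90.05 x [-0.006 -0.003 -1.   ] gap 0.0918 F [-0.  -0.7 -1.2] q [-0.11  0.55  1.02 -0.    1.58 -1.68]
```

View pics/w1.png

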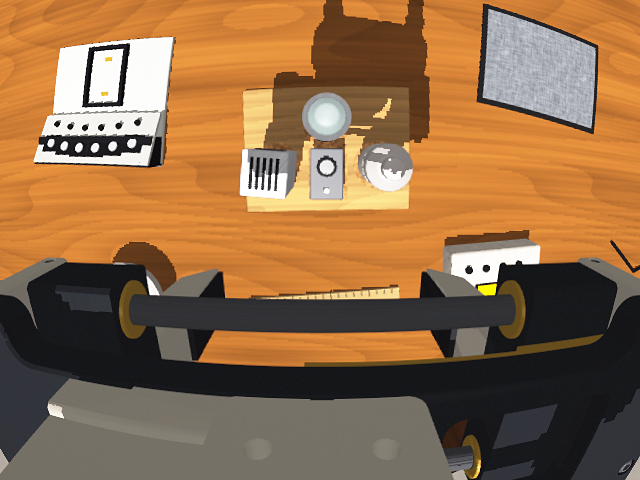

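The wrist view shows the lamp at (327,117), buzzer top at (266,174), key at (326,173), bottle at (386,167) and the board at x 245–409. I'll zoom in on the board.

```bash
python3 - <<'E'
import cv2
a=cv2.imread("pics/w1.png")
cv2.imwrite("pics/w1b.png",cv2.resize(a[80:220,235:420],None,fx=4,fy=4,interpolation=cv2.INTER_CUBIC))
E
```

```text
(no output)
```

View pics/w1b.png

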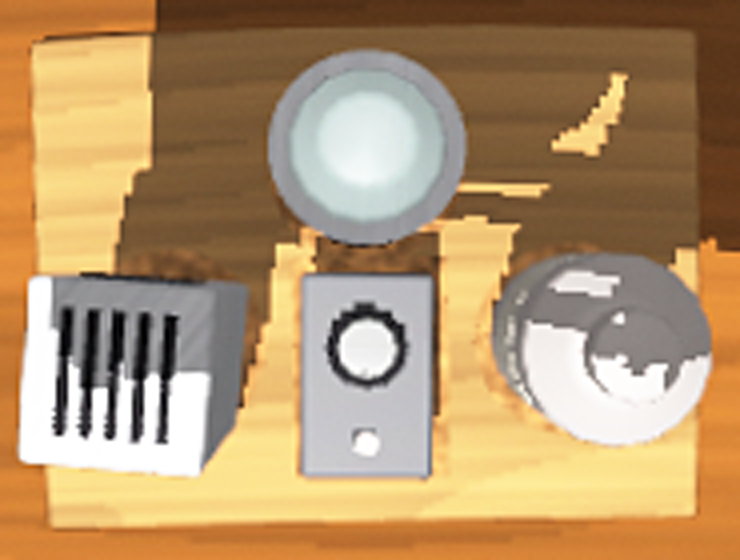

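```bash
cat >> h.py <<'E'
def bpw(js,uv,z,off=(0,0),f=1):
    import json
    d=json.load(open(js)) if isinstance(js,str) else js
    K,R,t=[np.array(d[k],float) for k in('intrinsics','R','t')]; c=-R.T@t; out=[]
    for u,v in uv:
        x=((u+.5)/f-.5+off[0]-K[0,2])/K[0,0]; y=((v+.5)/f-.5+off[1]-K[1,2])/K[1,1]
        r=np.hypot(x,y); k=np.sin(r)/r if r>0 else 1
        D=R.T@[x*k,y*k,np.cos(r)]; out.append(c+D*(z-c[2])/D[2])
    return np.array(out)[:,:2]*1000
def quad(n,P):
    print(n,'c',P.mean(0).round(1),'sides',[round(float(np.linalg.norm(P[i]-P[(i+1)%len(P)])),1) for i in range(len(P))],'ang',[round(float(np.degrees(np.arctan2(*(P[(i+1)%len(P)]-P[i])[::-1]))),1) for i in range(len(P))])
E
python3 - <<'E'
from h import *
T=lambda uv,z:bp('top',uv,z,(240,210),7)
S=lambda uv,z:bp('scene',uv,z,(275,175),5)
W=lambda uv,z:bpw('w1.json',uv,z,(235,80),4)
quad('T board',T([(75,55),(652,55),(655,485),(72,485)],.008))
quad('W board',W([(31,37),(695,30),(695,516),(52,526)],.008))
quad('T buzz',T([(488,78),(622,95),(609,225),(474,212)],.113))
quad('W buzz',W([(28,276),(218,283),(203,475),(18,460)],.113))
quad('S buzz',S([(180,52),(110,108),(192,157),(262,98)],.113))
quad('T key',T([(318,88),(424,90),(416,248),(308,245)],.053))
quad('W key',W([(302,275),(432,275),(431,477),(301,477)],.053))
quad('S key',S([(305,220),(232,298),(298,333),(374,255)],.053))
print('T bottle cap',T([(175,158)],.119),'lamp',T([(363,322)],.092))
print('W bottle cap',W([(633,353)],.119),W([(618,349)],.092),'lamp',W([(367,148)],.092),W([(367,143)],.117))
print('S bottle cap',S([(458,197)],.119),'lamp',S([(379,115)],.092))
w=lambda uv,z:bpw('w1.json',uv,z)
quad('W mat',w([(485,4),(597,46),(592,132),(477,102)],.003))
quad('W bay',w([(91,46),(129,44),(121,103),(83,106)],.016))
E
```

```text
T board c [582.2   8.6] sides [200.7, 149.9, 199.3, 149.8] ang [-89.0, -179.2, 91.0, 1.4]
W board c [581.    7.5] sides [198.7, 149.0, 197.7, 149.8] ang [90.7, 1.0, -89.1, -178.6]
T buzz c [605.4 -51. ] sides [43.4, 42.5, 43.3, 43.8] ang [-96.3, 174.9, 85.4, -5.1]
W buzz c [603.7 -51.8] sides [44.1, 44.4, 43.7, 43.0] ang [86.5, -5.2, -95.3, 175.2]
S buzz c [607.3 -50.9] sides [42.6, 42.7, 43.2, 42.5] ang [-7.0, 81.9, 173.3, -97.3]
T key c [609.7   7.8] sides [35.6, 53.8, 36.1, 53.5] ang [-90.1, 178.1, 89.4, -2.4]
W key c [609.1   6.3] sides [34.6, 54.6, 35.2, 54.6] ang [90.0, 0.0, -90.0, 179.4]
S key c [613.3   7.7] sides [52.8, 32.0, 52.8, 33.9] ang [-1.9, 86.3, 176.1, -93.5]
T bottle cap [[600.37654241  68.0119268 ]] lamp [[552.33282943   7.50047533]]
W bottle cap [[598.49026302  65.82633132]] [[599.03578796  67.19313546]] lamp [[550.95819136   6.05418273]] [[551.88735526   5.81860284]]
S bottle cap [[601.3063003   67.71191447]] lamp [[552.62249659   5.87403222]]
W mat c [457.4 303.1] sides [194.7, 135.2, 195.9, 139.2] ang [83.2, -6.8, -95.6, 172.7]
W bay c [ 468.3 -282.5] sides [63.3, 79.1, 63.6, 84.0] ang [81.7, -7.1, -94.0, 172.8]
```

```bash
python3 -m handwheel '[[[-2,0.1,-1],[-0.1,0.2,0]],[[-2.5,0.1,-2],[-0.1,0.2,0]],[[-2.5,0.1,-2],[0,0,0]],[[-2,0.1,-2],[0,0,0]],[[-0.4,0,-1],[0,0,0]],[[0,0,0],[0,0,0]]]'
python3 -c "
from h import *
rep([552,6.6,83],90)"
```

```text
time: 2.55
ee_pos: [0.5418, 0.0145, 0.1964]
eef_rot: [0.703, -0.006, 0.711, 0.002]
contact_force: [0.6, 0.0, -0.3]
finger_gap: 0.0918
t 2.55 p [541.8  14.5 196.4] jawyaw 90.61 x [-0.012 -0.005 -1.   ] gap 0.0918 F [ 0.6  0.  -0.3] q [-0.11  0.39  1.49 -0.01  1.27 -1.69]
d cm [  1.02  -0.79 -11.34]
rotvec [ 0.3  -0.71 -0.61]
```

```bash
python3 -m handwheel '[[[0.5,-0.4,-1.5],[0.2,-0.4,-0.3]],[[0.5,-0.4,-2],[0.1,-0.3,-0.3]],[[0,0,-1],[0,0,0]],[[0,0,0],[0,0,0]]]'
python3 -c "
from h import *
rep([552,6.6,83],90)"
```

```text
time: 2.95
ee_pos: [0.5525, 0.0101, 0.1543]
eef_rot: [0.709, -0.002, 0.705, 0.002]
contact_force: [-0.8, 0.3, -0.1]
finger_gap: 0.0917
t 2.95 p [552.5  10.1 154.3] jawyaw 90.29 x [ 0.006  0.    -1.   ] gap 0.0917 F [-0.8  0.3 -0.1] q [-0.12  0.44  1.54  0.    1.16 -1.7 ]
d cm [-0.05 -0.35 -7.13]
rotvec [-0.    0.35 -0.29]
```

```bash
python3 -m handwheel '[[[0,-0.3,0],[0,0.2,-0.2]],[[0,0,0],[0,0,0]]]' >/dev/null
python3 -c "
from h import *
rep([552,6.6,83],90)"
python3 -m handwheel '[[[0,-0.1,-1],[0,0,0]],[[0,0,-1],[0,0,0]],[[0,0,-1],[0,0,0]],[[0,0,-1],[0,0,0]],[[0,0,-1],[0,0,0]],[[0,0,0],[0,0,0]]]' 
python3 -c "
from h import *
rep([552,6.6,83],90)"
```

```text
t 3.15 p [553.    7.6 155.9] jawyaw 90.15 x [ 0.004 -0.    -1.   ] gap 0.0918 F [-0.  -0.  -0.1] q [-0.13  0.44  1.53  0.    1.17 -1.7 ]
d cm [-0.1  -0.1  -7.29]
rotvec [ 0.01  0.24 -0.15]
time: 3.75
ee_pos: [0.5529, 0.0066, 0.1022]
eef_rot: [0.709, -0.001, 0.705, 0.001]
contact_force: [0.3, 0.5, 0.3]
finger_gap: 0.092
t 3.75 p [552.9   6.6 102.2] jawyaw 90.14 x [ 0.005 -0.    -1.   ] gap 0.092 F [0.3 0.5 0.3] q [-0.13  0.5   1.6   0.    1.04 -1.7 ]
d cm [-0.09  0.   -1.92]
rotvec [ 0.01  0.28 -0.14]
```

```bash
python3 -m handwheel '[[[0,0,-0.9],[0,0.2,-0.1]],[[0,0,-0.9],[0,0,0]],[[0,0,0],[0,0,0]]]' 
python3 -c "
from h import *
from cell import snapshot
rep([552,6.6,83],90)
cv2.imwrite('pics/w2.png',snapshot('wrist')['frame'])"
```

```text
time: 4.05
ee_pos: [0.553, 0.0066, 0.0825]
eef_rot: [0.707, -0.0, 0.707, 0.0]
contact_force: [0.6, -0.1, -0.1]
finger_gap: 0.0917
t 4.05 p [553.    6.6  82.5] jawyaw 90.03 x [ 0.001 -0.    -1.   ] gap 0.0917 F [ 0.6 -0.1 -0.1] q [-0.13  0.52  1.62 -0.    1.   -1.7 ]
d cm [-0.1  -0.    0.05]
rotvec [ 0.01  0.06 -0.03]
```

View pics/w2.png

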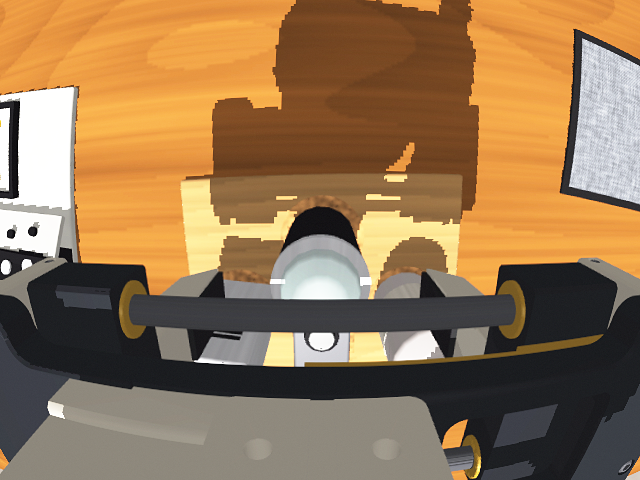

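The lamp spans columns 271–370 and the fingers' inner faces are at 223 and 421, so it is centred between them. I'll close.

```bash
python3 -m handwheel '[[[0,0,0],[0,0,0]],[[0,0,0],[0,0,0]],[[0,0,0],[0,0,0]],[[0,0,0],[0,0,0]],[[0,0,0],[0,0,0]],[[0,0,0],[0,0,0]],[[0,0,0],[0,0,0]],[[0,0,0],[0,0,0]]]' 1 20
python3 -c "
from h import *
rep([552,6.6,83],90)"
```

```text
time: 4.9
ee_pos: [0.5544, 0.0064, 0.0847]
eef_rot: [0.709, -0.001, 0.705, -0.0]
contact_force: [0.3, -2.0, -0.8]
finger_gap: 0.0347
t 4.9 p [554.4   6.4  84.7] jawyaw 90.04 x [ 0.005 -0.001 -1.   ] gap 0.0347 F [ 0.3 -2.  -0.8] q [-0.13  0.52  1.62 -0.    1.   -1.7 ]
d cm [-0.24  0.02 -0.17]
rotvec [ 0.05  0.29 -0.04]
```

```bash
python3 -m handwheel '[[[0,0,0],[0,0,0]],[[0,0,0],[0,0,0]]]'
python3 -c "
from h import *
from cell import snapshot
rep([552,6.6,83],90)
cv2.imwrite('pics/w3.png',snapshot('wrist')['frame'])
cv2.imwrite('pics/s3.png',cv2.resize(snapshot('scene')['frame'][120:300,240:440],None,fx=4,fy=3.3))"
```

```text
time: 5.1
ee_pos: [0.5544, 0.0062, 0.0847]
eef_rot: [0.709, -0.001, 0.705, -0.0]
contact_force: [0.4, -0.6, -0.0]
finger_gap: 0.0348
t 5.1 p [554.4   6.2  84.7] jawyaw 90.04 x [ 0.005 -0.001 -1.   ] gap 0.0348 F [ 0.4 -0.6 -0. ] q [-0.13  0.52  1.62 -0.    1.   -1.7 ]
d cm [-0.24  0.04 -0.17]
rotvec [ 0.07  0.29 -0.04]
```

View pics/w3.png

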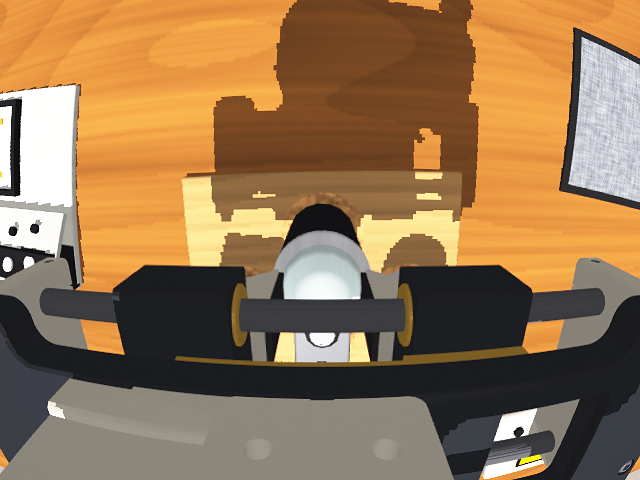

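View pics/s3.png

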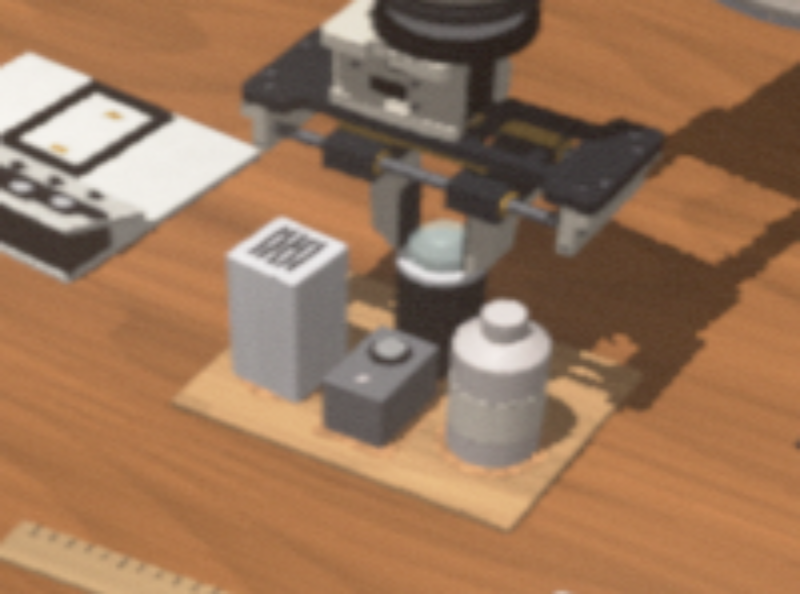

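```bash
python3 - <<'E'
from h import *
from cell import snapshot,state
p,R=pose(state()); w=snapshot('wrist'); s=snapshot('scene')
K,RR,t=[np.array(w[k]) for k in('intrinsics','R','t')]
for lab,a in [('tip+',(22,17,0)),('tip-',(22,-17,0)),('tcp+',(0,17,0)),('-20+',(-20,17,0)),('tip+ z-9',(22,17,-9.5)),('tip+ z9',(22,17,9.5))]:
    X=(p+R@np.array(a))/1000
    c=RR@X+t; th=np.arccos(c[2]/np.linalg.norm(c)); u=K[:2,2]+K[0,0]*th*c[:2]/np.hypot(*c[:2])
    c2=s['R']@X+s['t']; v=s['intrinsics']@c2; v=v[:2]/v[2]
    print(lab,X.round(4),'wrist',u.round(1),'scene',v.round(1),'crop',((v-[240,120])*[4,3.3]).round(0))
E
```

```text
tip+ [0.5545 0.0232 0.0627] wrist [352.4 265.6] scene [356.7 211.8] crop [467. 303.]
tip- [ 0.5545 -0.0108  0.0627] wrist [291.3 265.6] scene [342.4 205.6] crop [410. 282.]
tcp+ [0.5544 0.0232 0.0847] wrist [355.8 279.5] scene [357.3 203.9] crop [469. 277.]
-20+ [0.5543 0.0233 0.1047] wrist [359.6 295.2] scene [357.8 196.6] crop [471. 253.]
tip+ z-9 [0.545  0.0232 0.0627] wrist [352.8 249.2] scene [359. 209.] crop [476. 294.]
tip+ z9 [0.564  0.0232 0.0628] wrist [352.  281.5] scene [354.4 214.5] crop [458. 312.]
```

```bash
python3 - <<'E'
import cv2,numpy as np
a=cv2.imread("pics/w2.png")[190:390,180:470];b=cv2.imread("pics/w3.png")[190:390,180:470]
cv2.imwrite("pics/w23.png",cv2.resize(np.vstack([a,b]),None,fx=2,fy=1.5,interpolation=cv2.INTER_CUBIC))
s=cv2.imread("pics/s3.png")[180:400,320:600]
cv2.imwrite("pics/s3z.png",cv2.resize(s,None,fx=2.6,fy=2.6,interpolation=cv2.INTER_CUBIC))
E
```

```text
(no output)
```

View pics/w23.png

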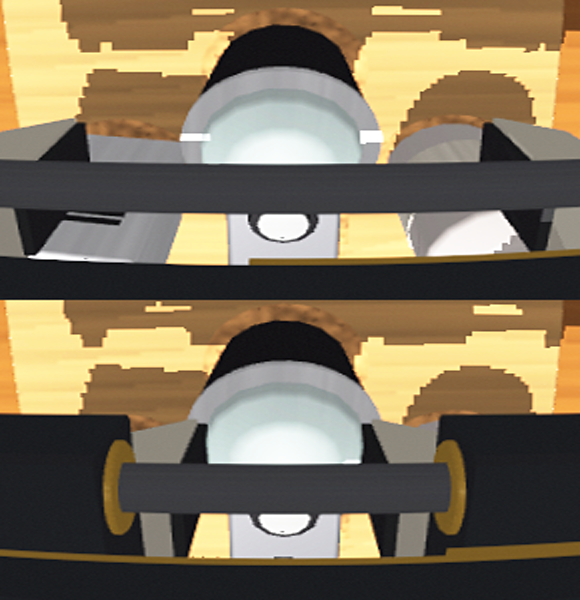

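View pics/s3z.png

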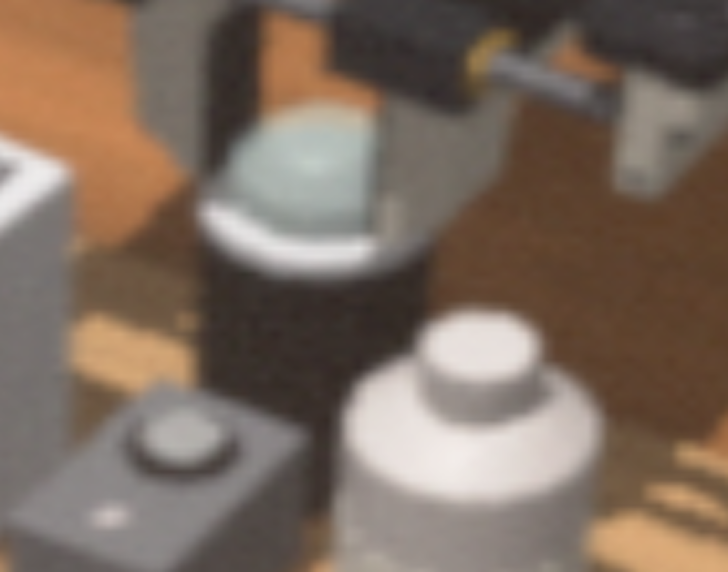

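```bash
python3 - <<'E'
from h import *
from cell import snapshot,state
p,R=pose(state()); w=snapshot('wrist'); s=snapshot('scene')
K,RR,t=[np.array(w[k]) for k in('intrinsics','R','t')]
for y in (46,17.4):
  for z in (-9.5,9.5):
    for x in (22,10,0,-10,-20,-30,-45):
      X=(p+R@np.array((x,y,z)))/1000
      c=RR@X+t; th=np.arccos(c[2]/np.linalg.norm(c)); u=K[:2,2]+K[0,0]*th*c[:2]/np.hypot(*c[:2])
      print(y,z,x,u.round(0))
E
```

```text
46 -9.5 22 [404. 249.]
46 -9.5 10 [409. 255.]
46 -9.5 0 [413. 261.]
46 -9.5 -10 [418. 267.]
46 -9.5 -20 [424. 274.]
46 -9.5 -30 [430. 282.]
46 -9.5 -45 [440. 296.]
46 9.5 22 [402. 281.]
46 9.5 10 [407. 289.]
46 9.5 0 [411. 296.]
46 9.5 -10 [415. 304.]
46 9.5 -20 [420. 312.]
46 9.5 -30 [425. 322.]
46 9.5 -45 [434. 338.]
17.4 -9.5 22 [353. 249.]
17.4 -9.5 10 [355. 256.]
17.4 -9.5 0 [357. 261.]
17.4 -9.5 -10 [359. 268.]
17.4 -9.5 -20 [361. 275.]
17.4 -9.5 -30 [364. 284.]
17.4 -9.5 -45 [368. 298.]
17.4 9.5 22 [353. 281.]
17.4 9.5 10 [354. 289.]
17.4 9.5 0 [356. 297.]
17.4 9.5 -10 [358. 305.]
17.4 9.5 -20 [360. 314.]
17.4 9.5 -30 [362. 324.]
17.4 9.5 -45 [366. 341.]
```

The close-up shows the fingertips on the dome at collar height. By both the images and the 34.7 mm gap, the tips sit about 18 mm above the reported TCP, not 22 mm below it. So the reported TCP height reads about 40 mm low along the tool. I'll open and go about 41 mm lower, watching the force.

```bash
python3 -m handwheel '[[[0,0,0],[0,0,0]],[[0,0,0],[0,0,0]],[[0,0,0],[0,0,0]],[[0,0,0],[0,0,0]],[[0,0,0],[0,0,0]],[[0,0,0],[0,0,0]]]' 0
python3 -m handwheel '[[[-0.1,0,-0.8],[0,0.3,0]],[[-0.1,0,-0.8],[0,0,0]],[[0,0,-0.8],[0,0,0]],[[0,0,0],[0,0,0]]]'
python3 -c "
from h import *
from cell import snapshot
rep([552,6.6,44],90)
cv2.imwrite('pics/w4.png',snapshot('wrist')['frame'])
cv2.imwrite('pics/s4.png',cv2.resize(snapshot('scene')['frame'][120:300,240:440],None,fx=4,fy=3.3))"
```

```text
time: 6.0
ee_pos: [0.5544, 0.0065, 0.0847]
eef_rot: [0.709, -0.0, 0.705, 0.0]
contact_force: [0.3, -0.9, -0.3]
finger_gap: 0.0784
time: 6.4
ee_pos: [0.5517, 0.0066, 0.0582]
eef_rot: [0.707, -0.0, 0.708, 0.0]
contact_force: [-0.5, -0.6, -0.0]
finger_gap: 0.0918
t 6.4 p [551.7   6.6  58.2] jawyaw 90.05 x [-0.002 -0.001 -1.   ] gap 0.0918 F [-0.5 -0.6 -0. ] q [-0.13  0.56  1.64 -0.    0.94 -1.7 ]
d cm [ 0.03 -0.   -1.42]
rotvec [ 0.03 -0.09 -0.05]
```

View pics/w4.png

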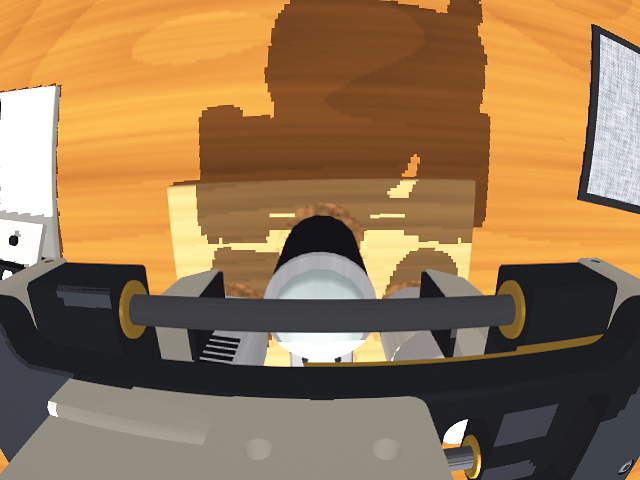

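View pics/s4.png

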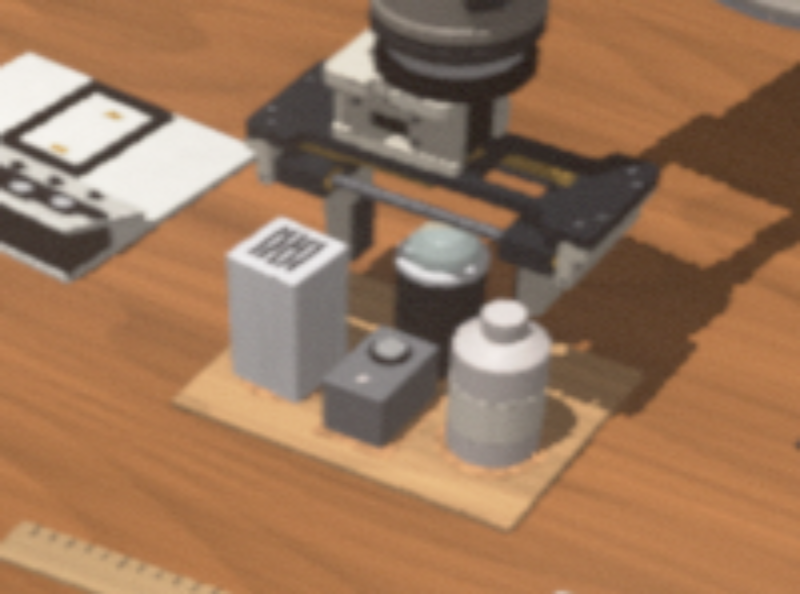

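The lamp is still upright, now seen lower between the fingers (columns 266–375, fingers at 223 and 421). I'll go down the last 14 mm and grip.

```bash
python3 -m handwheel '[[[0,0,-0.7],[0,0,0]],[[0,0,-0.7],[0,0,0]],[[0,0,0],[0,0,0]]]'
python3 -m handwheel '[[[0,0,0],[0,0,0]],[[0,0,0],[0,0,0]],[[0,0,0],[0,0,0]],[[0,0,0],[0,0,0]],[[0,0,0],[0,0,0]],[[0,0,0],[0,0,0]],[[0,0,0],[0,0,0]],[[0,0,0],[0,0,0]]]' 1 20
python3 -c "
from h import *
rep([552,6.6,44],90)"
```

```text
time: 6.8
ee_pos: [0.5529, 0.0065, 0.0446]
eef_rot: [0.708, -0.001, 0.707, -0.0]
contact_force: [-0.2, 0.6, -0.2]
finger_gap: 0.0922
time: 7.6
ee_pos: [0.5534, 0.0064, 0.0451]
eef_rot: [0.708, -0.001, 0.706, -0.0]
contact_force: [0.3, 0.1, -0.8]
finger_gap: 0.0458
t 7.6 p [553.4   6.4  45.1] jawyaw 90.04 x [ 0.003 -0.001 -1.   ] gap 0.0458 F [ 0.3  0.1 -0.8] q [-0.13  0.57  1.65 -0.    0.91 -1.7 ]
d cm [-0.14  0.02 -0.11]
rotvec [ 0.06  0.15 -0.04]
```

```bash
python3 -m handwheel '[[[0,0,0.4],[0,0,0]],[[0,0,1],[0,0,0]],[[0,0,2],[0,0,0]],[[0,0,2.5],[0,0,0]],[[0,0,2.5],[0,0,0]],[[0,0,2.5],[0,0,0]],[[0,0,1.5],[0,0,0]],[[0,0,0.5],[0,0,0]]]'
python3 -c "
from h import *
from cell import snapshot
rep([463.8,366.6,180],-6.3)
cv2.imwrite('pics/s5.png',snapshot('scene')['frame'][60:300,200:500])"
```

```text
time: 8.4
ee_pos: [0.5506, 0.0068, 0.1813]
eef_rot: [0.707, -0.0, 0.708, 0.0]
contact_force: [0.1, -0.9, -2.8]
finger_gap: 0.0458
t 8.4 p [550.6   6.8 181.3] jawyaw 90.05 x [-0.001 -0.    -1.   ] gap 0.0458 F [ 0.1 -0.9 -2.8] q [-0.13  0.41  1.5  -0.    1.23 -1.7 ]
d cm [-8.68 35.98 -0.13]
rotvec [-5.000e-02 -8.000e-02 -9.635e+01]
```

View pics/s5.png

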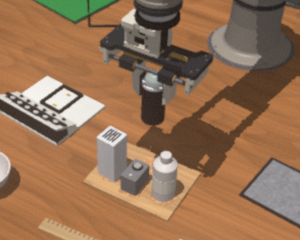

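The lamp is lifted upright at (152,105) in the crop, and the others are undisturbed. I'll carry it to the far mat slot while turning.

```bash
python3 -m handwheel '[[[-0.4,1.2,0],[0,0,-4]],[[-0.6,2.4,0],[0,0,-6]],[[-0.6,2.6,0],[0,0,-7]],[[-0.6,2.6,0],[0,0,-7]],[[-0.6,2.6,0],[0,0,-7]],[[-0.6,2.6,0],[0,0,-7]],[[-0.6,2.6,0],[0,0,-7]],[[-0.6,2.6,0],[0,0,-7]],[[-0.6,2.6,0],[0,0,-7]],[[-0.6,2.6,0],[0,0,-7]],[[-0.6,2.6,0],[0,0,-7]],[[-0.6,2.6,0],[0,0,-7]],[[-0.6,2.6,0],[0,0,-7]],[[-0.6,2,0],[0,0,-5]],[[-0.3,1,0],[0,0,-2]],[[0,0,0],[0,0,0]]]'
python3 -c "
from h import *
rep([463.8,366.6,41],-6.3)"
```

```text
time: 10.05
ee_pos: [0.4524, 0.3694, 0.1672]
eef_rot: [-0.457, -0.53, -0.47, 0.538]
contact_force: [0.1, 0.4, -1.9]
finger_gap: 0.0457
t 10.05 p [452.4 369.4 167.2] jawyaw -8.08 x [-0.022  0.007 -1.   ] gap 0.0457 F [ 0.1  0.4 -1.9] q [0.54 0.49 1.41 0.02 1.26 0.68]
d cm [  1.14  -0.28 -12.62]
rotvec [-0.37 -1.28  1.78]
```

```bash
python3 -m handwheel '[[[0.6,-0.1,-1.5],[-0.2,-0.7,1]],[[0.5,-0.1,-2],[-0.1,-0.5,0.7]],[[0,0,-2],[0,0,0]],[[0,0,-2],[0,0,0]],[[0,0,-1],[0,0,0]],[[0,0,0],[0,0,0]]]'
python3 -c "
from h import *
rep([463.8,366.6,41],-6.3)"
```

```text
time: 10.65
ee_pos: [0.4631, 0.3629, 0.0766]
eef_rot: [-0.473, -0.523, -0.474, 0.527]
contact_force: [1.1, -0.3, -2.3]
finger_gap: 0.0455
t 10.65 p [463.1 362.9  76.6] jawyaw -5.96 x [-0.005 -0.003 -1.   ] gap 0.0455 F [ 1.1 -0.3 -2.3] q [ 0.53  0.59  1.51 -0.    1.04  0.64]
d cm [ 0.07  0.37 -3.56]
rotvec [ 0.19 -0.26 -0.34]
```

```bash
python3 -m handwheel '[[[0,0.2,-1],[0.1,-0.2,-0.3]],[[0,0.1,-1],[0,0,0]],[[0,0,-0.6],[0,0,0]],[[0,0,0],[0,0,0]]]'
python3 -c "
from h import *
from cell import snapshot
rep([463.8,366.6,40.5],-6.3)
cv2.imwrite('pics/s6.png',cv2.resize(snapshot('scene')['frame'][140:300,400:600],None,fx=4,fy=3.5))"
```

```text
time: 11.05
ee_pos: [0.4643, 0.3662, 0.0503]
eef_rot: [0.472, 0.527, 0.471, -0.526]
contact_force: [-0.8, 0.4, -1.9]
finger_gap: 0.0458
t 11.05 p [464.3 366.2  50.3] jawyaw -6.28 x [ 0.002 -0.    -1.   ] gap 0.0458 F [-0.8  0.4 -1.9] q [ 0.54  0.62  1.53 -0.    0.98  0.65]
d cm [-0.05  0.04 -0.98]
rotvec [ 0.    0.1  -0.02]
```

View pics/s6.png

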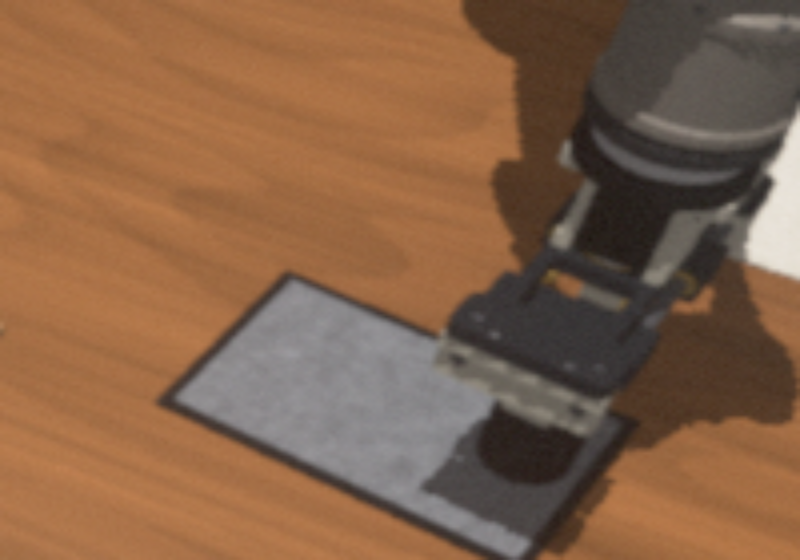

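```bash
python3 -m handwheel '[[[0,0,-0.5],[0,-0.1,0]],[[0,0,-0.3],[0,0,0]],[[0,0,0],[0,0,0]]]'
python3 -m handwheel '[[[0,0,-0.1],[0,0,0]],[[0,0,0],[0,0,0]]]'
python3 -c "
from h import *
rep([463.8,366.6,40],-6.3)"
```

```text
time: 11.4
ee_pos: [0.4651, 0.3668, 0.0431]
eef_rot: [0.473, 0.528, 0.471, -0.525]
contact_force: [-0.4, 0.1, -0.9]
finger_gap: 0.0458
time: 11.6
ee_pos: [0.4653, 0.3669, 0.0423]
eef_rot: [0.473, 0.529, 0.471, -0.524]
contact_force: [-0.1, -0.1, -2.1]
finger_gap: 0.0459
t 11.6 p [465.3 366.9  42.3] jawyaw -6.26 x [ 0.006  0.002 -1.   ] gap 0.0459 F [-0.1 -0.1 -2.1] q [ 0.54  0.63  1.54 -0.    0.96  0.65]
d cm [-0.15 -0.03 -0.23]
rotvec [-0.09  0.37 -0.04]
```

```bash
python3 -m handwheel '[[[-0.1,0,-0.1],[0,0.3,0]],[[0,0,-0.1],[0,0,0]]]'
python3 -m handwheel '[[[0,0,-0.1],[0,0,0]],[[0,0,0],[0,0,0]]]'
python3 -c "
from h import *
rep([463.8,366.6,40],-6.3)"
```

```text
time: 11.8
ee_pos: [0.4644, 0.3671, 0.0405]
eef_rot: [0.472, 0.527, 0.472, -0.526]
contact_force: [0.4, -0.6, -2.4]
finger_gap: 0.0454
time: 12.0
ee_pos: [0.4646, 0.3674, 0.0401]
eef_rot: [0.472, 0.528, 0.472, -0.525]
contact_force: [-0.1, -0.7, -1.5]
finger_gap: 0.0457
t 12.0 p [464.6 367.4  40.1] jawyaw -6.26 x [ 0.002  0.003 -1.   ] gap 0.0457 F [-0.1 -0.7 -1.5] q [0.54 0.64 1.54 0.   0.96 0.65]
d cm [-0.08 -0.08 -0.01]
rotvec [-0.16  0.11 -0.04]
```

```bash
python3 -m handwheel '[[[0,0,-0.1],[0,0,0]],[[0,0,0],[0,0,0]]]'
python3 -m handwheel '[[[0,0,-0.1],[0,0,0]],[[0,0,0],[0,0,0]]]'
```

```text
time: 12.2
ee_pos: [0.4648, 0.3678, 0.0401]
eef_rot: [0.472, 0.528, 0.472, -0.525]
contact_force: [-0.4, -0.3, -1.2]
finger_gap: 0.0457
time: 12.4
ee_pos: [0.465, 0.3683, 0.0401]
eef_rot: [0.472, 0.529, 0.472, -0.524]
contact_force: [0.2, -0.6, -1.7]
finger_gap: 0.0457
```

```bash
python3 -m handwheel '[[[0,-0.1,-0.2],[0,0,0]]]'
python3 -m handwheel '[[[0,-0.1,-0.1],[0,0,0]]]'
python3 -m handwheel '[[[0,0,0],[0,0,0]]]'
```

```text
time: 12.5
ee_pos: [0.4651, 0.3685, 0.0398]
eef_rot: [0.471, 0.53, 0.473, -0.524]
contact_force: [-7.4, 2.7, 22.4]
finger_gap: 0.0455
time: 12.6
ee_pos: [0.4651, 0.3683, 0.0399]
eef_rot: [0.471, 0.53, 0.473, -0.523]
contact_force: [-2.3, 0.5, 5.1]
finger_gap: 0.0458
time: 12.7
ee_pos: [0.465, 0.3684, 0.0401]
eef_rot: [0.471, 0.53, 0.473, -0.523]
contact_force: [0.5, 0.0, -2.1]
finger_gap: 0.0457
```

Contact is confirmed at z = 40 mm, as predicted. I'll open and retreat.

```bash
python3 -m handwheel '[[[0,0,0],[0,0,0]],[[0,0,0],[0,0,0]],[[0,0,0],[0,0,0]],[[0,0,0],[0,0,0]],[[0,0,0],[0,0,0]],[[0,0,0],[0,0,0]],[[0,0,0],[0,0,0]]]' 0
python3 -m handwheel '[[[0,0,1],[0,0,0]],[[0,0,2],[0,0,0]],[[0,0,3],[0,0,0]],[[0,0,3],[0,0,0]],[[0,0,2],[0,0,0]],[[0,0,0],[0,0,0]]]'
python3 -c "
from h import *
rep([604.7,-51.3,170],-5)"
```

```text
time: 13.4
ee_pos: [0.4655, 0.368, 0.039]
eef_rot: [0.471, 0.53, 0.473, -0.523]
contact_force: [0.4, -0.3, 0.3]
finger_gap: 0.0913
time: 14.0
ee_pos: [0.4648, 0.3676, 0.1559]
eef_rot: [0.471, 0.53, 0.473, -0.523]
contact_force: [0.5, 0.5, -0.4]
finger_gap: 0.0919
t 14.0 p [464.8 367.6 155.9] jawyaw -6.29 x [ 0.006  0.009 -1.   ] gap 0.0919 F [ 0.5  0.5 -0.4] q [0.54 0.5  1.42 0.   1.21 0.65]
d cm [ 13.99 -41.89   1.41]
rotvec [-0.49  0.35  1.28]
```

```bash
python3 -m handwheel '[[[1,-2,0.2],[-0.2,0.2,0]],[[1.4,-3.2,0.2],[-0.2,0.2,0]],[[1.4,-3.2,0],[0,0,0]],[[1.4,-3.2,0],[0,0,0]],[[1.4,-3.2,0],[0,0,0]],[[1.4,-3.2,0],[0,0,0]],[[1.4,-3.2,0],[0,0,0]],[[1.4,-3.2,0],[0,0,0]],[[1.3,-3,0],[0,0,0]],[[0.8,-1.5,0],[0,0,0]],[[0,0,0],[0,0,0]]]'
python3 -c "
from h import *
rep([600,67.5,170],-6)"
```

```text
time: 15.1
ee_pos: [0.5928, 0.0677, 0.1541]
eef_rot: [-0.47, -0.524, -0.475, 0.528]
contact_force: [0.2, -0.3, -0.4]
finger_gap: 0.0917
t 15.1 p [592.8  67.7 154.1] jawyaw -6.08 x [-0.009  0.002 -1.   ] gap 0.0917 F [ 0.2 -0.3 -0.4] q [-0.02  0.52  1.39  0.    1.23  0.09]
d cm [ 0.72 -0.02  1.59]
rotvec [-0.09 -0.51  0.08]
```

```bash
python3 -m handwheel '[[[0.4,0,-1],[0,-0.3,0]],[[0.3,0,-1.5],[0,-0.2,0]],[[0,0,-1],[0,0,0]],[[0,0,0],[0,0,0]]]'
python3 -c "
from h import *
from cell import snapshot
rep([600,67.5,45],-6)
cv2.imwrite('pics/w7.png',snapshot('wrist')['frame'])"
```

```text
time: 15.5
ee_pos: [0.5981, 0.0725, 0.1154]
eef_rot: [0.472, 0.525, 0.475, -0.525]
contact_force: [0.2, 1.3, -0.3]
finger_gap: 0.092
t 15.5 p [598.1  72.5 115.4] jawyaw -5.89 x [-0.002  0.003 -1.   ] gap 0.092 F [ 0.2  1.3 -0.3] q [-0.01  0.57  1.43  0.    1.14  0.09]
d cm [ 0.19 -0.5  -7.04]
rotvec [-0.19 -0.12 -0.11]
```

View pics/w7.png

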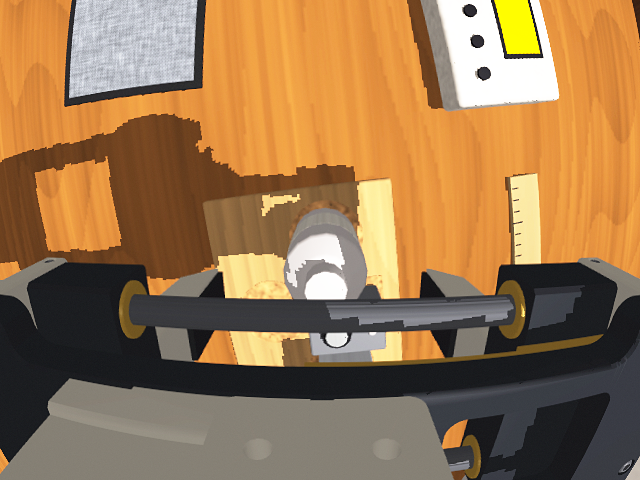

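```bash
python3 -m handwheel '[[[0.2,-0.3,-0.8],[-0.1,-0.1,0]],[[0,-0.2,-0.8],[0,0,0]],[[0,0,-0.8],[0,0,0]],[[0,0,-0.8],[0,0,0]],[[0,0,-0.8],[0,0,0]],[[0,0,0],[0,0,0]]]'
python3 -c "
from h import *
from cell import snapshot
rep([600,67.5,45],-6)
cv2.imwrite('pics/w8.png',snapshot('wrist')['frame'])"
```

```text
time: 16.15
ee_pos: [0.6006, 0.0683, 0.0736]
eef_rot: [0.474, 0.526, 0.474, -0.524]
contact_force: [-0.4, 0.2, -0.8]
finger_gap: 0.0917
t 16.15 p [600.6  68.3  73.6] jawyaw -5.8 x [ 0.002  0.002 -1.   ] gap 0.0917 F [-0.4  0.2 -0.8] q [-0.01  0.61  1.47  0.    1.05  0.09]
d cm [-0.06 -0.08 -2.86]
rotvec [-0.09  0.13 -0.2 ]
```

View pics/w8.png

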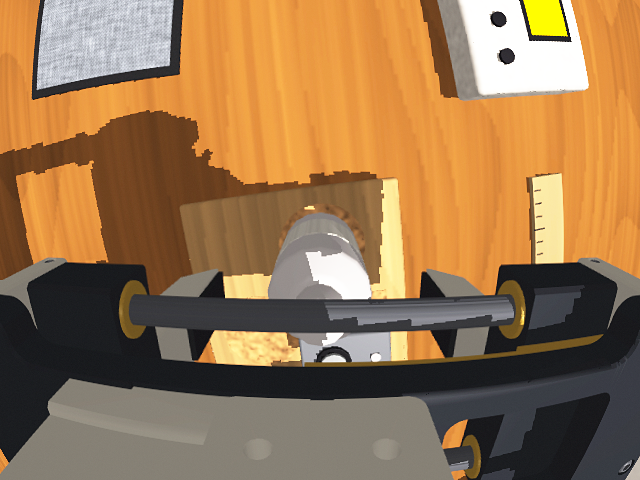

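The bottle spans columns 269–371, centred between the fingers. I'll go down and grip.

```bash
python3 -m handwheel '[[[0,0,-0.9],[0,0.1,-0.2]],[[0,0,-0.9],[0,0,0]],[[0,0,-0.8],[0,0,0]],[[0,0,0],[0,0,0]]]'
python3 -m handwheel '[[[0,0,0],[0,0,0]],[[0,0,0],[0,0,0]],[[0,0,0],[0,0,0]],[[0,0,0],[0,0,0]],[[0,0,0],[0,0,0]],[[0,0,0],[0,0,0]],[[0,0,0],[0,0,0]],[[0,0,0],[0,0,0]]]' 1 20
python3 -c "
from h import *
rep([457,305,40],-6.3)"
```

```text
time: 16.6
ee_pos: [0.6014, 0.0682, 0.0465]
eef_rot: [0.473, 0.527, 0.473, -0.525]
contact_force: [-0.3, 0.2, -0.5]
finger_gap: 0.092
time: 17.4
ee_pos: [0.6018, 0.0683, 0.0473]
eef_rot: [0.473, 0.527, 0.473, -0.524]
contact_force: [0.2, 0.3, -0.2]
finger_gap: 0.0481
t 17.4 p [601.8  68.3  47.3] jawyaw -6.02 x [ 0.004  0.002 -1.   ] gap 0.0481 F [ 0.2  0.3 -0.2] q [-0.01  0.65  1.49  0.    0.99  0.09]
d cm [-14.48  23.67  -0.73]
rotvec [-0.09  0.2  -0.28]
```

```bash
python3 -m handwheel '[[[0,0,0.4],[0,0,0]],[[0,0,1],[0,0,0]],[[0,0,2],[0,0,0]],[[0,0,2.5],[0,0,0]],[[0,0,2.5],[0,0,0]],[[0,0,2.5],[0,0,0]],[[-0.7,1,1.5],[0,0,0]],[[-1.5,2.4,0.5],[0,0,0]],[[-1.5,2.4,0],[0,0,0]],[[-1.5,2.4,0],[0,0,0]],[[-1.5,2.4,0],[0,0,0]],[[-1.5,2.4,0],[0,0,0]],[[-1.5,2.4,0],[0,0,0]],[[-1.5,2.4,0],[0,0,0]],[[-1.2,2,0],[0,0,0]],[[-0.8,1.2,0],[0,0,0]],[[0,0,0],[0,0,0]]]'
python3 -c "
from h import *
rep([457,305,42.3],-6.3)"
```

```text
time: 19.1
ee_pos: [0.4643, 0.2846, 0.1951]
eef_rot: [0.475, 0.531, 0.47, -0.521]
contact_force: [0.2, -0.7, -0.9]
finger_gap: 0.0478
t 19.1 p [464.3 284.6 195.1] jawyaw -6.18 x [ 0.016  0.005 -1.   ] gap 0.0478 F [ 0.2 -0.7 -0.9] q [ 0.41  0.38  1.51 -0.    1.23  0.52]
d cm [ -0.73   2.04 -15.28]
rotvec [-0.26  0.92 -0.12]
```

```bash
python3 -m handwheel '[[[-0.4,1,-1],[-0.2,0.5,0]],[[-0.3,0.8,-2],[0,0.3,0]],[[0,0,-2.5],[0,0,0]],[[0,0,-2.5],[0,0,0]],[[0,0,-2],[0,0,0]],[[0,0,-1],[0,0,0]],[[0,0,0],[0,0,0]]]'
python3 -c "
from h import *
rep([457,305,42.3],-6.3)"
```

```text
time: 19.8
ee_pos: [0.4597, 0.3007, 0.0791]
eef_rot: [0.471, 0.528, 0.47, -0.527]
contact_force: [0.4, 0.2, -0.9]
finger_gap: 0.0476
t 19.8 p [459.7 300.7  79.1] jawyaw -6.52 x [ 0.002 -0.001 -1.   ] gap 0.0476 F [ 0.4  0.2 -0.9] q [ 0.44  0.52  1.63 -0.    0.99  0.56]
d cm [-0.27  0.43 -3.68]
rotvec [0.03 0.09 0.22]
```

```bash
python3 -m handwheel '[[[-0.2,0.3,-1],[0,0,0]],[[0,0.1,-1],[0,0,0]],[[0,0,-0.9],[0,0,0]],[[0,0,-0.2],[0,0,0]],[[0,0,0],[0,0,0]]]'
python3 -m handwheel '[[[0,0,-0.2],[0,0,0]],[[0,0,0],[0,0,0]]]'
python3 -c "
from h import *
rep([457,305,42.3],-6.3)"
```

```text
time: 20.3
ee_pos: [0.4594, 0.3055, 0.0474]
eef_rot: [0.471, 0.529, 0.47, -0.526]
contact_force: [-1.1, 0.1, -0.5]
finger_gap: 0.0482
time: 20.5
ee_pos: [0.4598, 0.3057, 0.0458]
eef_rot: [0.472, 0.53, 0.469, -0.526]
contact_force: [0.1, 0.2, -0.2]
finger_gap: 0.0477
t 20.5 p [459.8 305.7  45.8] jawyaw -6.58 x [ 0.006  0.002 -1.   ] gap 0.0477 F [ 0.1  0.2 -0.2] q [ 0.45  0.57  1.66 -0.    0.91  0.56]
d cm [-0.28 -0.07 -0.35]
rotvec [-0.09  0.34  0.28]
```

```bash
python3 -m handwheel '[[[-0.1,0,-0.2],[0,0.3,0.2]],[[0,0,-0.15],[0,0,0]]]'
python3 -m handwheel '[[[0,0,-0.15],[0,0,0]]]'
python3 -m handwheel '[[[0,0,-0.15],[0,0,0]]]'
```

```text
time: 20.7
ee_pos: [0.4592, 0.3059, 0.0428]
eef_rot: [0.471, 0.528, 0.472, -0.526]
contact_force: [-0.8, -0.2, -1.0]
finger_gap: 0.0478
time: 20.8
ee_pos: [0.4592, 0.3061, 0.0419]
eef_rot: [0.471, 0.528, 0.472, -0.526]
contact_force: [-4.6, -0.3, 14.7]
finger_gap: 0.0476
time: 20.9
ee_pos: [0.4591, 0.3065, 0.0418]
eef_rot: [0.471, 0.528, 0.472, -0.526]
contact_force: [-6.2, -0.2, 15.9]
finger_gap: 0.0478
```

```bash
python3 -m handwheel '[[[0,0,0],[0,0,0]],[[0,0,0],[0,0,0]],[[0,0,0],[0,0,0]],[[0,0,0],[0,0,0]],[[0,0,0],[0,0,0]],[[0,0,0],[0,0,0]],[[0,0,0],[0,0,0]]]' 0
python3 -m handwheel '[[[0,0,1],[0,0,0]],[[0,0,2],[0,0,0]],[[0,0,3],[0,0,0]],[[0,0,3],[0,0,0]],[[0,0,2.5],[0,0,0]],[[0.8,-2,0.5],[0,0,0]],[[1.4,-3.4,0],[0,0,0]],[[1.4,-3.4,0],[0,0,0]],[[1.4,-3.4,0],[0,0,0]],[[1.4,-3.4,0],[0,0,0]],[[1.4,-3.4,0],[0,0,0]],[[1.4,-3.4,0],[0,0,0]],[[1.4,-3.4,0],[0,0,0]],[[1.4,-3.4,0],[0,0,0]],[[1.4,-3.4,0],[0,0,0]],[[1,-2.4,0],[0,0,0]],[[0,0,0],[0,0,0]]]'
python3 -c "
from h import *
rep([604.5,-51.3,110],-5)"
```

```text
time: 21.6
ee_pos: [0.4597, 0.3067, 0.0423]
eef_rot: [0.471, 0.529, 0.472, -0.525]
contact_force: [-0.4, 0.6, -0.0]
finger_gap: 0.0915
time: 23.3
ee_pos: [0.607, -0.0575, 0.1811]
eef_rot: [0.475, 0.532, 0.47, -0.52]
contact_force: [0.3, -0.1, -0.6]
finger_gap: 0.0918
t 23.3 p [607.  -57.5 181.1] jawyaw -6.15 x [ 0.017  0.005 -1.   ] gap 0.0918 F [ 0.3 -0.1 -0.6] q [-0.22  0.51  1.34  0.01  1.28 -0.12]
d cm [-0.25  0.62 -7.11]
rotvec [-0.3   0.96  1.14]
```

```bash
python3 -m handwheel '[[[-0.1,0.3,-1.2],[-0.1,0.5,0.6]],[[0,0.2,-1.5],[-0.1,0.3,0.5]],[[0,0,-1.5],[0,0,0]],[[0,0,-1.5],[0,0,0]],[[0,0,-1.5],[0,0,0]],[[0,0,0],[0,0,0]]]'
python3 -c "
from h import *
from cell import snapshot
rep([604.5,-51.3,45],-5)
cv2.imwrite('pics/w9.png',snapshot('wrist')['frame'])
cv2.imwrite('pics/s9.png',snapshot('scene')['frame'])"
```

```text
time: 23.9
ee_pos: [0.6019, -0.0446, 0.1026]
eef_rot: [-0.478, -0.519, -0.482, 0.519]
contact_force: [-1.0, 0.0, -0.4]
finger_gap: 0.0919
t 23.9 p [601.9 -44.6 102.6] jawyaw -4.51 x [-0.004  0.004 -1.   ] gap 0.0919 F [-1.   0.  -0.4] q [-0.2   0.58  1.44  0.    1.12 -0.13]
d cm [ 0.26 -0.67 -5.76]
rotvec [-0.23 -0.23 -0.49]
```

View pics/w9.png

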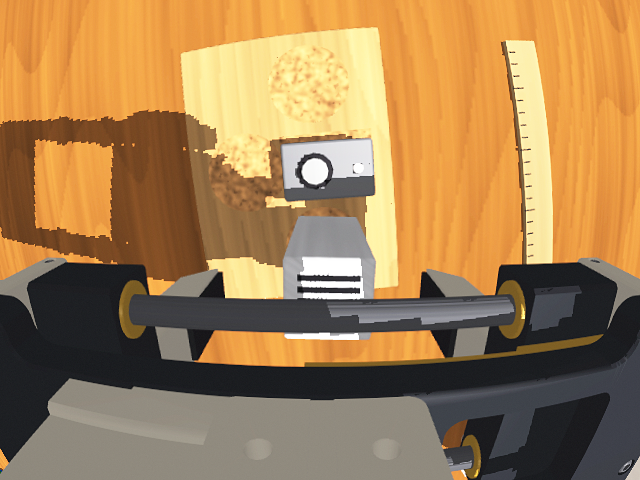

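View pics/s9.png

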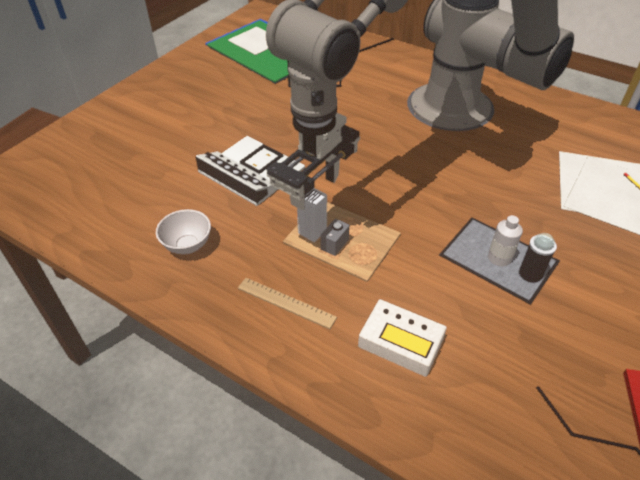

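Lamp at (538,258) and bottle at (507,240) stand upright on the mat. The buzzer spans columns 284–375, about 3 mm to +x of the jaw centre (322), so x ≈ 605.

```bash
python3 -m handwheel '[[[0.2,-0.4,-0.7],[-0.2,-0.2,-0.5]],[[0.2,-0.3,-0.7],[0,0,0]],[[0,0,-0.7],[0,0,0]],[[0,0,0],[0,0,0]]]'
python3 -c "
from h import *
from cell import snapshot
rep([605,-51.3,45],-5)
cv2.imwrite('pics/w10.png',snapshot('wrist')['frame'])"
```

```text
time: 24.4
ee_pos: [0.609, -0.052, 0.0844]
eef_rot: [0.48, 0.523, 0.476, -0.52]
contact_force: [-0.4, -0.1, 0.2]
finger_gap: 0.0918
t 24.4 p [609.  -52.   84.4] jawyaw -4.99 x [ 0.008 -0.002 -1.   ] gap 0.0918 F [-0.4 -0.1  0.2] q [-0.21  0.61  1.45  0.    1.08 -0.12]
d cm [-0.4   0.07 -3.94]
rotvec [ 0.09  0.43 -0.01]
```

View pics/w10.png

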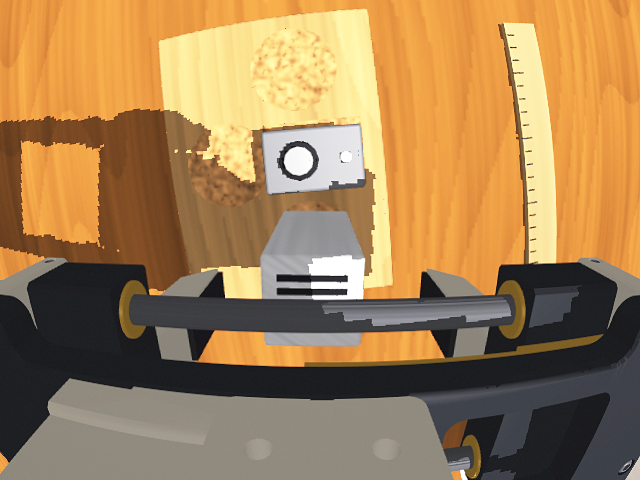

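```bash
python3 -m handwheel '[[[-0.2,0,-0.7],[0,0.4,0]],[[-0.1,0,-0.7],[0,0.1,0]],[[0,0,-0.7],[0,0,0]],[[0,0,0],[0,0,0]]]'
python3 -c "
from h import *
rep([605,-51.3,45],-5)"
```

```text
time: 24.85
ee_pos: [0.6061, -0.0524, 0.0625]
eef_rot: [-0.478, -0.521, -0.477, 0.522]
contact_force: [-0.5, -0.3, -0.2]
finger_gap: 0.0918
t 24.85 p [606.1 -52.4  62.5] jawyaw -5.01 x [-0.001 -0.002 -1.   ] gap 0.0918 F [-0.5 -0.3 -0.2] q [-0.21  0.64  1.47 -0.    1.04 -0.12]
d cm [-0.11  0.11 -1.75]
rotvec [ 0.11 -0.03  0.01]
```

```bash
python3 -m handwheel '[[[-0.1,0.1,-0.8],[0,0,0]],[[-0.1,0,-0.8],[0,0,0]],[[0,0,0],[0,0,0]]]'
python3 -m handwheel '[[[0,0,0],[0,0,0]],[[0,0,0],[0,0,0]],[[0,0,0],[0,0,0]],[[0,0,0],[0,0,0]],[[0,0,0],[0,0,0]],[[0,0,0],[0,0,0]],[[0,0,0],[0,0,0]],[[0,0,0],[0,0,0]]]' 1 20
python3 -c "
from h import *
rep([450.2,243.4,45],-6.3)"
```

```text
time: 25.15
ee_pos: [0.6038, -0.0512, 0.0449]
eef_rot: [-0.478, -0.521, -0.477, 0.522]
contact_force: [0.6, -0.7, -0.1]
finger_gap: 0.0922
time: 25.95
ee_pos: [0.6045, -0.0513, 0.0457]
eef_rot: [-0.478, -0.521, -0.477, 0.522]
contact_force: [-0.3, -0.1, -0.7]
finger_gap: 0.0438
t 25.95 p [604.5 -51.3  45.7] jawyaw -5.01 x [ 0.001 -0.002 -1.   ] gap 0.0438 F [-0.3 -0.1 -0.7] q [-0.21  0.65  1.49 -0.    1.   -0.12]
d cm [-15.43  29.47  -0.07]
rotvec [ 0.12  0.06 -1.29]
```

```bash
python3 -m handwheel '[[[0,0,0.4],[0,0,0]],[[0,0,1],[0,0,0]],[[0,0,2],[0,0,0]],[[0,0,2.5],[0,0,0]],[[0,0,2.5],[0,0,0]],[[-0.5,1,2],[0,0,0]],[[-1.2,2.2,0.5],[0,0,0]],[[-1.3,2.4,0],[0,0,0]],[[-1.3,2.4,0],[0,0,-0.2]],[[-1.3,2.4,0],[0,0,-0.2]],[[-1.3,2.4,0],[0,0,-0.2]],[[-1.3,2.4,0],[0,0,-0.2]],[[-1.3,2.4,0],[0,0,-0.2]],[[-1.3,2.4,0],[0,0,0]],[[-1.3,2.4,0],[0,0,0]],[[-1.3,2.4,0],[0,0,0]],[[-1,2,0],[0,0,0]],[[-0.6,1.2,0],[0,0,0]],[[0,0,0],[0,0,0]]]'
python3 -c "
from h import *
rep([452.5,244.5,40.7],-6.3)"
```

```text
time: 27.85
ee_pos: [0.4449, 0.2379, 0.1693]
eef_rot: [0.474, 0.527, 0.471, -0.525]
contact_force: [0.0, -0.5, -2.8]
finger_gap: 0.0441
t 27.85 p [444.9 237.9 169.3] jawyaw -6.19 x [ 0.005 -0.001 -1.   ] gap 0.0441 F [ 0.  -0.5 -2.8] q [ 0.34  0.34  1.65 -0.    1.15  0.45]
d cm [  0.76   0.66 -12.86]
rotvec [ 0.03  0.27 -0.11]
```

```bash
python3 -m handwheel '[[[0.3,0.2,-1],[0,0.1,0]],[[0.3,0.2,-2],[0,0.1,0]],[[0,0,-2.5],[0,0,0]],[[0,0,-2.5],[0,0,0]],[[0,0,-1],[0,0,0]],[[0,0,0],[0,0,0]]]'
python3 -c "
from h import *
rep([452.5,244.5,40.7],-6.3)"
```

```text
time: 28.45
ee_pos: [0.4551, 0.2379, 0.0751]
eef_rot: [0.473, 0.528, 0.47, -0.526]
contact_force: [-1.0, 0.1, -2.4]
finger_gap: 0.044
t 28.45 p [455.1 237.9  75.1] jawyaw -6.44 x [ 0.004 -0.001 -1.   ] gap 0.044 F [-1.   0.1 -2.4] q [ 0.33  0.47  1.74 -0.    0.93  0.45]
d cm [-0.26  0.66 -3.44]
rotvec [0.08 0.25 0.14]
```

```bash
python3 -m handwheel '[[[-0.2,0.4,-0.9],[0,0.1,0.1]],[[-0.1,0.2,-0.9],[0,0.1,0]],[[0,0,-0.9],[0,0,0]],[[0,0,-0.3],[0,0,0]],[[0,0,0],[0,0,0]]]'
python3 -c "
from h import *
rep([452.5,244.5,40.7],-6.3)"
```

```text
time: 28.95
ee_pos: [0.4542, 0.2445, 0.0448]
eef_rot: [0.473, 0.528, 0.47, -0.526]
contact_force: [0.3, -0.6, -2.1]
finger_gap: 0.0442
t 28.95 p [454.2 244.5  44.8] jawyaw -6.38 x [ 0.005 -0.    -1.   ] gap 0.0442 F [ 0.3 -0.6 -2.1] q [ 0.35  0.52  1.76 -0.    0.86  0.46]
d cm [-0.17  0.   -0.41]
rotvec [0.   0.27 0.08]
```

```bash
python3 -m handwheel '[[[0,0,-0.2],[0,0.3,0]],[[0,0,-0.15],[0,0,0]]]'
python3 -m handwheel '[[[0,0,-0.15],[0,0,0]]]'
python3 -m handwheel '[[[0,0,-0.15],[0,0,0]]]'
```

```text
time: 29.15
ee_pos: [0.4546, 0.2447, 0.0417]
eef_rot: [0.471, 0.527, 0.471, -0.527]
contact_force: [-0.1, 0.5, -3.2]
finger_gap: 0.0444
time: 29.25
ee_pos: [0.4549, 0.2449, 0.0406]
eef_rot: [0.471, 0.527, 0.471, -0.527]
contact_force: [-4.8, 0.4, 16.6]
finger_gap: 0.0437
time: 29.35
ee_pos: [0.4549, 0.245, 0.0406]
eef_rot: [0.471, 0.528, 0.471, -0.526]
contact_force: [-6.5, -2.7, 22.2]
finger_gap: 0.0437
```

```bash
python3 -m handwheel '[[[0,0,0],[0,0,0]],[[0,0,0],[0,0,0]],[[0,0,0],[0,0,0]],[[0,0,0],[0,0,0]],[[0,0,0],[0,0,0]],[[0,0,0],[0,0,0]],[[0,0,0],[0,0,0]]]' 0
python3 -m handwheel '[[[0,0,1],[0,0,0]],[[0,0,2],[0,0,0]],[[0,0,3],[0,0,0]],[[0,0,3],[0,0,0]],[[0,0,2.5],[0,0,0]],[[0.8,-1.2,0.5],[0,0,4]],[[1.3,-2,0],[0,0,7]],[[1.3,-2,0],[0,0,7]],[[1.3,-2,0],[0,0,7]],[[1.3,-2,0],[0,0,7]],[[1.3,-2,0],[0,0,8]],[[1.3,-2,0],[0,0,8]],[[1.3,-2,0],[0,0,8]],[[1.3,-2,0],[0,0,8]],[[1.3,-2,0],[0,0,8]],[[1.3,-2,0],[0,0,8]],[[1.2,-1.9,0],[0,0,8]],[[0.8,-1,0],[0,0,4]],[[0,0,0],[0,0,0]]]'
python3 -c "
from h import *
rep([609.5,7.3,80],90)"
```

```text
time: 30.05
ee_pos: [0.4564, 0.2455, 0.0422]
eef_rot: [0.472, 0.529, 0.471, -0.525]
contact_force: [-0.0, 0.5, -0.1]
finger_gap: 0.0908
time: 31.95
ee_pos: [0.6185, -0.0057, 0.1818]
eef_rot: [0.708, 0.007, 0.706, 0.002]
contact_force: [0.6, 0.1, -0.8]
finger_gap: 0.0916
t 31.95 p [618.5  -5.7 181.8] jawyaw 89.62 x [ 0.002  0.012 -1.   ] gap 0.0916 F [ 0.6  0.1 -0.8] q [-0.14  0.53  1.3   0.01  1.31 -1.71]
d cm [ -0.9    1.3  -10.18]
rotvec [-0.69  0.13  0.38]
```

```bash
python3 -m handwheel '[[[-0.4,0.6,-1],[-0.4,0,0.2]],[[-0.3,0.5,-2],[-0.2,0,0.1]],[[0,0,-2],[0,0,0]],[[0,0,-2],[0,0,0]],[[0,0,-1],[0,0,0]],[[0,0,0],[0,0,0]]]'
python3 -c "
from h import *
from cell import snapshot
rep([609.5,7.3,7],90)
cv2.imwrite('pics/w11.png',snapshot('wrist')['frame'])"
```

```text
time: 32.55
ee_pos: [0.6061, 0.0125, 0.099]
eef_rot: [0.707, 0.003, 0.707, -0.002]
contact_force: [0.5, -0.2, 0.5]
finger_gap: 0.0916
t 32.55 p [606.1  12.5  99. ] jawyaw 89.59 x [ 0.001  0.002 -1.   ] gap 0.0916 F [ 0.5 -0.2  0.5] q [-0.11  0.59  1.44  0.    1.11 -1.67]
d cm [ 0.34 -0.52 -9.2 ]
rotvec [-0.1   0.05  0.41]
```

View pics/w11.png

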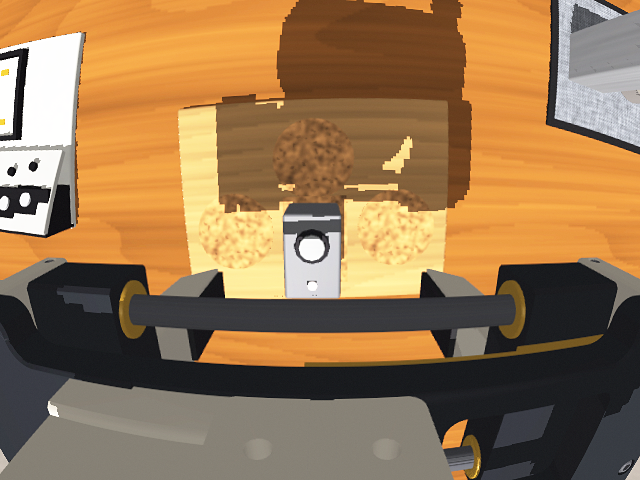

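```bash
python3 -m handwheel '[[[0.2,-0.3,-1.2],[0,0,0.2]],[[0.1,-0.2,-1.5],[0,0,0.2]],[[0,0,-1.5],[0,0,0]],[[0,0,-1.5],[0,0,0]],[[0,0,-1],[0,0,0]],[[0,0,0],[0,0,0]]]'
python3 -c "
from h import *
from cell import snapshot
rep([609.5,6.8,7],90)
cv2.imwrite('pics/w12.png',snapshot('wrist')['frame'])"
```

```text
time: 33.2
ee_pos: [0.6128, 0.0069, 0.0331]
eef_rot: [0.711, 0.0, 0.703, 0.0]
contact_force: [0.5, -0.1, 0.1]
finger_gap: 0.092
t 33.2 p [612.8   6.9  33.1] jawyaw 89.99 x [ 0.011  0.    -1.   ] gap 0.092 F [ 0.5 -0.1  0.1] q [-0.11  0.67  1.49  0.    0.97 -1.69]
d cm [-0.33 -0.01 -2.61]
rotvec [-0.02  0.65  0.01]
```

View pics/w12.png

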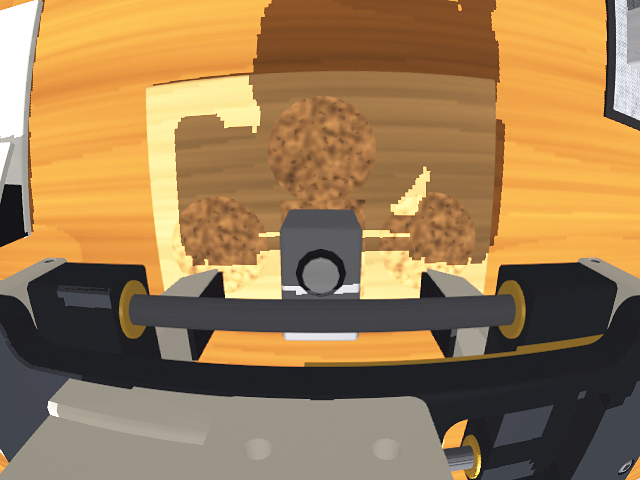

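The key spans columns 281–361, centred between the fingers. The empty cork patches are visible too. I'll go down and grip.

```bash
python3 -m handwheel '[[[-0.2,0,-0.7],[0,0.4,0]],[[-0.2,0,-0.7],[0,0.2,0]],[[0,0,-0.7],[0,0,0]],[[0,0,-0.3],[0,0,0]],[[0,0,0],[0,0,0]]]'
python3 -c "
from h import *
rep([609.5,6.8,7],90)"
```

```text
time: 33.75
ee_pos: [0.6104, 0.0066, 0.01]
eef_rot: [0.709, 0.0, 0.705, -0.0]
contact_force: [0.3, -0.6, -0.3]
finger_gap: 0.0917
t 33.75 p [610.4   6.6  10. ] jawyaw 89.98 x [ 0.005 -0.    -1.   ] gap 0.0917 F [ 0.3 -0.6 -0.3] q [-0.11  0.7   1.51  0.    0.92 -1.69]
d cm [-0.09  0.02 -0.3 ]
rotvec [0.02 0.28 0.02]
```

```bash
python3 -m handwheel '[[[0,0,-0.3],[0,0.3,0]],[[0,0,0],[0,0,0]],[[0,0,0],[0,0,0]],[[0,0,0],[0,0,0]],[[0,0,0],[0,0,0]],[[0,0,0],[0,0,0]],[[0,0,0],[0,0,0]],[[0,0,0],[0,0,0]],[[0,0,0],[0,0,0]],[[0,0,0],[0,0,0]]]' 1 20
python3 -c "
from h import *
rep([469,-283,45],84.4)"
```

```text
time: 34.75
ee_pos: [0.6111, 0.0065, 0.0076]
eef_rot: [0.707, -0.0, 0.707, -0.0]
contact_force: [0.5, 0.4, 0.3]
finger_gap: 0.0356
t 34.75 p [611.1   6.5   7.6] jawyaw 89.98 x [ 0.001 -0.001 -1.   ] gap 0.0356 F [0.5 0.4 0.3] q [-0.11  0.71  1.5  -0.    0.93 -1.68]
d cm [-14.21 -28.95   3.74]
rotvec [ 0.03  0.06 -5.58]
```

```bash
python3 -m handwheel '[[[0,0,0.4],[0,0,0]],[[0,0,1],[0,0,0]],[[0,0,2],[0,0,0]],[[0,0,2.5],[0,0,0]],[[0,0,2.5],[0,0,0]],[[-0.6,-1.2,1.5],[0,0,-0.5]],[[-1.3,-2.7,0.5],[0,0,-0.6]],[[-1.3,-2.7,0],[0,0,-0.6]],[[-1.3,-2.7,0],[0,0,-0.6]],[[-1.3,-2.7,0],[0,0,-0.6]],[[-1.3,-2.7,0],[0,0,-0.6]],[[-1.3,-2.7,0],[0,0,-0.6]],[[-1.3,-2.7,0],[0,0,-0.6]],[[-1.3,-2.7,0],[0,0,-0.6]],[[-1.3,-2.7,0],[0,0,-0.4]],[[-1,-2,0],[0,0,0]],[[-0.6,-1.2,0],[0,0,0]],[[0,0,0],[0,0,0]]]'
python3 -c "
from h import *
rep([470.5,-283,7.6],84.5)"
```

```text
time: 36.55
ee_pos: [0.4562, -0.2969, 0.1225]
eef_rot: [0.706, 0.037, 0.706, -0.04]
contact_force: [1.0, -0.2, -1.7]
finger_gap: 0.0358
t 36.55 p [ 456.2 -296.9  122.5] jawyaw 83.73 x [ 0.    -0.004 -1.   ] gap 0.0358 F [ 1.  -0.2 -1.7] q [-0.72  0.46  1.6  -0.    1.08 -2.18]
d cm [  1.43   1.39 -11.49]
rotvec [0.23 0.02 0.77]
```

```bash
python3 -m handwheel '[[[0.7,0.7,-0.6],[0.1,0,0.4]],[[0.6,0.6,-1.2],[0.1,0,0.3]],[[0.1,0.1,-1.5],[0,0,0]],[[0,0,-1],[0,0,0]],[[0,0,0],[0,0,0]]]'
python3 -c "
from h import *
from cell import snapshot
import json
rep([470.5,-283,7.6],84.5)
w=snapshot('wrist')
cv2.imwrite('pics/w13.png',w['frame']);json.dump({k:np.array(w[k]).tolist() for k in('intrinsics','R','t')},open('w13.json','w'))
"
```

```text
time: 37.05
ee_pos: [0.473, -0.2762, 0.0756]
eef_rot: [0.706, 0.033, 0.706, -0.032]
contact_force: [-1.0, 0.2, -1.0]
finger_gap: 0.0359
t 37.05 p [ 473.  -276.2   75.6] jawyaw 84.75 x [-0.     0.002 -1.   ] gap 0.0359 F [-1.   0.2 -1. ] q [-0.67  0.53  1.64  0.    0.98 -2.15]
d cm [-0.25 -0.68 -6.8 ]
rotvec [-0.14 -0.01 -0.25]
```

View pics/w13.png

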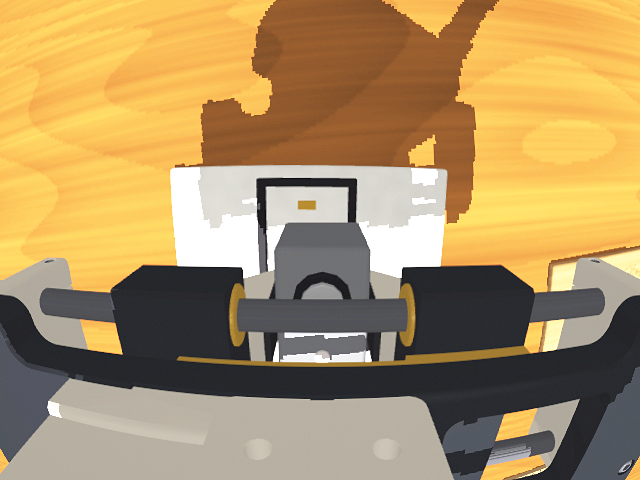

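```bash
python3 - <<'E'
from h import *
P=bpw('w13.json',[(258,178),(357,180)],.016); Q=bpw('w13.json',[(170,168),(447,170)],.008)
for n,p,off in(('bay',P,42),('base',Q,50)):
    d=p[1]-p[0]; a=np.degrees(np.arctan2(d[1],d[0]))-90; m=p.mean(0); u=np.array([np.cos(np.radians(a)),np.sin(np.radians(a))])
    print(n,p.round(1).tolist(),'len',np.linalg.norm(d).round(1),'yaw',a.round(2),'origin',(m+off*u).round(1))
E
```

```text
bay [[423.9, -312.2], [431.3, -249.9]] len 62.7 yaw -6.74 origin [ 469.3 -286. ]
base [[410.0, -374.5], [429.7, -187.4]] len 188.1 yaw -6.02 origin [ 469.5 -286.2]
```

```bash
python3 -m handwheel '[[[-0.1,-0.5,-0.7],[-0.1,0,-0.3]],[[-0.1,-0.3,-1],[0,0,-0.2]],[[0,0,-1],[0,0,0]],[[0,0,-0.5],[0,0,0]],[[0,0,0],[0,0,0]]]'
python3 -c "
from h import *
from cell import snapshot
import json
rep([470.7,-284.7,7.6],84.2)
w=snapshot('wrist')
cv2.imwrite('pics/w14.png',w['frame']);json.dump({k:np.array(w[k]).tolist() for k in('intrinsics','R','t')},open('w14.json','w'))
"
```

```text
time: 37.6
ee_pos: [0.4718, -0.2853, 0.0421]
eef_rot: [0.707, 0.035, 0.706, -0.036]
contact_force: [0.2, -0.3, -0.5]
finger_gap: 0.036
t 37.6 p [ 471.8 -285.3   42.1] jawyaw 84.22 x [ 0.002 -0.001 -1.   ] gap 0.036 F [ 0.2 -0.3 -0.5] q [-0.68  0.58  1.66  0.    0.9  -2.15]
d cm [-0.11  0.06 -3.45]
rotvec [ 0.05  0.1  -0.02]
```

View pics/w14.png

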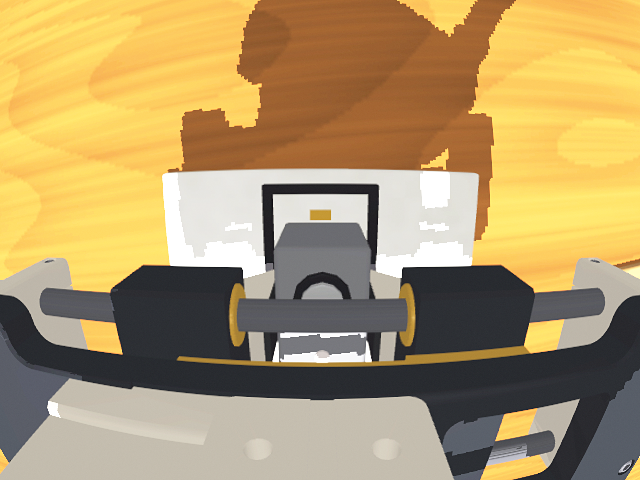

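The bay rim spans columns 263–379 and the key is centred on it and square. I'll lower it.

```bash
python3 -m handwheel '[[[-0.1,0,-0.8],[0,0.1,0]],[[0,0,-0.9],[0,0,0]],[[0,0,-0.8],[0,0,0]],[[0,0,-0.3],[0,0,0]],[[0,0,0],[0,0,0]]]'
python3 -c "
from h import *
rep([470.7,-284.7,7.6],84.2)"
```

```text
time: 38.15
ee_pos: [0.471, -0.2856, 0.0124]
eef_rot: [0.707, 0.035, 0.706, -0.036]
contact_force: [-0.9, 0.1, -0.9]
finger_gap: 0.0358
t 38.15 p [ 471.  -285.6   12.4] jawyaw 84.22 x [ 0.001 -0.002 -1.   ] gap 0.0358 F [-0.9  0.1 -0.9] q [-0.68  0.62  1.68 -0.    0.84 -2.15]
d cm [-0.03  0.09 -0.48]
rotvec [ 0.09  0.05 -0.02]
```

```bash
python3 -m handwheel '[[[0,0,-0.2],[0,0,0]],[[0,0,-0.2],[0,0,0]]]'
python3 -m handwheel '[[[0,0,-0.15],[0,0,0]]]'
python3 -m handwheel '[[[0,0,-0.15],[0,0,0]]]'
```

```text
time: 38.35
ee_pos: [0.4713, -0.2857, 0.0084]
eef_rot: [0.707, 0.035, 0.706, -0.036]
contact_force: [-0.4, 0.3, -1.0]
finger_gap: 0.0359
time: 38.45
ee_pos: [0.4713, -0.2858, 0.0075]
eef_rot: [0.707, 0.035, 0.706, -0.036]
contact_force: [-4.2, 1.8, 15.5]
finger_gap: 0.0357
time: 38.55
ee_pos: [0.4714, -0.2858, 0.0075]
eef_rot: [0.707, 0.035, 0.706, -0.036]
contact_force: [-6.3, 2.8, 19.5]
finger_gap: 0.036
```

```bash
python3 -m handwheel '[[[0,0,0],[0,0,0]],[[0,0,0],[0,0,0]],[[0,0,0],[0,0,0]],[[0,0,0],[0,0,0]],[[0,0,0],[0,0,0]],[[0,0,0],[0,0,0]],[[0,0,0],[0,0,0]]]' 0
python3 -m handwheel '[[[0,0,0.6],[0,0,0]],[[0,0,1.5],[0,0,0]],[[0,0,2.5],[0,0,0]],[[0,0,3],[0,0,0]],[[0.5,0,3],[0,0,0]],[[1,0,2],[0,0,0]],[[1,0,0.5],[0,0,0]],[[0,0,0],[0,0,0]]]'
python3 -c "
from h import *
from cell import snapshot
import json
rep([454.9,245,42],-6.3)
w=snapshot('wrist')
cv2.imwrite('pics/w15.png',w['frame']);json.dump({k:np.array(w[k]).tolist() for k in('intrinsics','R','t')},open('w15.json','w'))
cv2.imwrite('pics/t15.png',cv2.resize(snapshot('top')['frame'][200:340,100:480],None,fx=2,fy=2,interpolation=cv2.INTER_CUBIC))
"
```

```text
time: 39.25
ee_pos: [0.4722, -0.2864, 0.0085]
eef_rot: [0.708, 0.034, 0.705, -0.037]
contact_force: [-0.7, 0.4, -0.2]
finger_gap: 0.0871
time: 40.05
ee_pos: [0.4966, -0.2856, 0.1472]
eef_rot: [0.708, 0.034, 0.705, -0.037]
contact_force: [0.3, 0.9, -0.3]
finger_gap: 0.0918
t 40.05 p [ 496.6 -285.6  147.2] jawyaw 84.2 x [ 0.004 -0.004 -1.   ] gap 0.0918 F [ 0.3  0.9 -0.3] q [-0.66  0.48  1.49 -0.    1.17 -2.12]
d cm [ -4.17  53.06 -10.52]
rotvec [  0.34  -0.   -90.5 ]
```

View pics/w15.png

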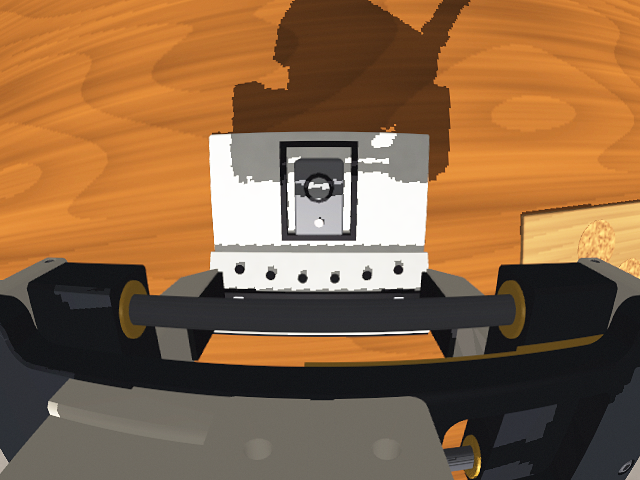

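View pics/t15.png

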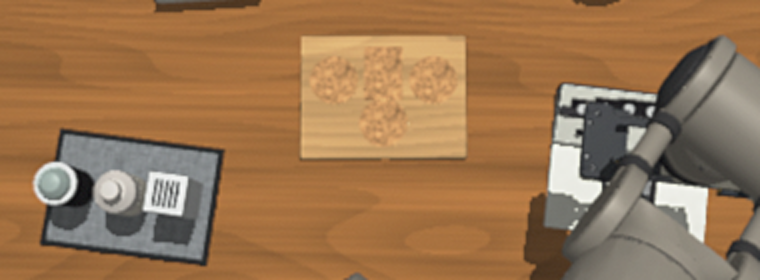

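The key sits flat and square in the bay, at (319,192) in the wrist view. In the top view all three things stand on the mat. As a cross-check on the original places, I'll work out the patch positions.

```bash
python3 - <<'E'
from h import *
print(bp('top',[(332,79),(432,79),(384,122)],.008,(100,200),2).round(1))
B=np.array([581.9,8.2]);a=np.radians(1.0);R=np.array([[np.cos(a),-np.sin(a)],[np.sin(a),np.cos(a)]])
for n,p in (('bottle',(20,60)),('buzzer',(20,-60)),('lamp',(-32,0)),('key',(28,0))): print(n,(B+R@p).round(1))
E
```

```text
[[602.2  71.4]
 [604.3 -49.6]
 [550.9   7.5]]
bottle [600.8  68.5]
buzzer [602.9 -51.4]
lamp [549.9   7.6]
key [609.9   8.7]
```

```bash
python3 -m handwheel '[[[-0.1,1.5,0],[0,0,-4]],[[-0.3,3,0],[0,0,-6]],[[-0.3,3.6,0],[0,0,-6]],[[-0.3,3.6,0],[0,0,-6]],[[-0.3,3.6,0],[0,0,-6]],[[-0.3,3.6,0],[0,0,-6]],[[-0.3,3.6,0],[0,0,-6]],[[-0.3,3.6,0],[0,0,-6]],[[-0.3,3.6,0],[0,0,-6]],[[-0.3,3.6,0],[0,0,-6]],[[-0.3,3.6,0],[0,0,-6]],[[-0.3,3.6,0],[0,0,-6]],[[-0.3,3.6,0],[0,0,-6]],[[-0.3,3.6,0],[0,0,-6]],[[-0.3,3,0],[0,0,-5]],[[-0.2,1.5,0],[0,0,-2]],[[0,0,0],[0,0,0]]]'
python3 -c "
from h import *
rep([455.4,245.1,45],-6.4)"
```

```text
time: 41.85
ee_pos: [0.4272, 0.2526, 0.131]
eef_rot: [-0.45, -0.536, -0.468, 0.54]
contact_force: [0.2, -0.4, -0.8]
finger_gap: 0.0918
t 41.85 p [427.2 252.6 131. ] jawyaw -9.02 x [-0.021  0.016 -1.   ] gap 0.0918 F [ 0.2 -0.4 -0.8] q [0.36 0.38 1.71 0.03 1.07 0.51]
d cm [ 2.82 -0.75 -8.6 ]
rotvec [-0.86 -1.23  2.63]
```

```bash
python3 -m handwheel '[[[1,-0.2,0],[-0.4,-0.6,1.2]],[[1,-0.2,0],[-0.3,-0.4,1]],[[0.5,-0.1,0],[0,0,0.3]],[[0,0,0],[0,0,0]]]'
python3 -c "
from h import *
rep([455.4,245.1,42],-6.4)"
```

```text
time: 42.25
ee_pos: [0.4541, 0.2437, 0.1297]
eef_rot: [-0.471, -0.525, -0.473, 0.528]
contact_force: [0.2, 0.0, -0.0]
finger_gap: 0.0916
t 42.25 p [454.1 243.7 129.7] jawyaw -6.26 x [-0.005 -0.001 -1.   ] gap 0.0916 F [ 0.2  0.  -0. ] q [0.34 0.41 1.66 0.   1.07 0.45]
d cm [ 0.13  0.14 -8.77]
rotvec [ 0.04 -0.29 -0.14]
```

```bash
python3 -m handwheel '[[[0.1,0.1,-1],[0,-0.3,-0.1]],[[0,0,-1.5],[0,0,0]],[[0,0,-1.5],[0,0,0]],[[0,0,-1],[0,0,0]],[[0,0,-0.5],[0,0,0]],[[0,0,0],[0,0,0]]]'
python3 -c "
from h import *
rep([455.4,245.1,42],-6.4)"
```

```text
time: 42.85
ee_pos: [0.4553, 0.2425, 0.0705]
eef_rot: [-0.471, -0.528, -0.47, 0.528]
contact_force: [-1.3, -0.2, 0.0]
finger_gap: 0.0919
t 42.85 p [455.3 242.5  70.5] jawyaw -6.59 x [ 0.    -0.001 -1.   ] gap 0.0919 F [-1.3 -0.2  0. ] q [ 0.34  0.48  1.73 -0.    0.92  0.46]
d cm [ 0.01  0.26 -2.85]
rotvec [0.06 0.01 0.19]
```

```bash
python3 -m handwheel '[[[0,0.2,-0.8],[0,0,0.1]],[[0,0.1,-0.8],[0,0,0.1]],[[0,0,-0.8],[0,0,0]],[[0,0,-0.3],[0,0,0]],[[0,0,0],[0,0,0]]]'
python3 -c "
from h import *
rep([455.4,245.1,41],-6.4)"
```

```text
time: 43.35
ee_pos: [0.4559, 0.2461, 0.0421]
eef_rot: [0.472, 0.527, 0.471, -0.526]
contact_force: [0.0, -0.0, 0.2]
finger_gap: 0.0917
t 43.35 p [455.9 246.1  42.1] jawyaw -6.36 x [ 0.002 -0.    -1.   ] gap 0.0917 F [ 0.  -0.   0.2] q [ 0.35  0.53  1.76 -0.    0.86  0.46]
d cm [-0.05 -0.1  -0.11]
rotvec [ 0.02  0.12 -0.04]
```

```bash
python3 -m handwheel '[[[0,-0.1,-0.1],[0,0.1,0]],[[0,0,0],[0,0,0]],[[0,0,0],[0,0,0]],[[0,0,0],[0,0,0]],[[0,0,0],[0,0,0]],[[0,0,0],[0,0,0]],[[0,0,0],[0,0,0]],[[0,0,0],[0,0,0]],[[0,0,0],[0,0,0]]]' 1 20
python3 -c "
from h import *
rep([455.4,245.1,42],-6.4)"
python3 -m handwheel '[[[0,0,0.4],[0,0,0]],[[0,0,1],[0,0,0]],[[0,0,2],[0,0,0]],[[0,0,2.5],[0,0,0]],[[0,0,2.5],[0,0,0]],[[0.5,-1,2],[0,0,0]],[[1.2,-2.2,0.5],[0,0,0.2]],[[1.3,-2.4,0],[0,0,0.2]],[[1.3,-2.4,0],[0,0,0.2]],[[1.3,-2.4,0],[0,0,0.2]],[[1.3,-2.4,0],[0,0,0.2]],[[1.3,-2.4,0],[0,0,0.2]],[[1.3,-2.4,0],[0,0,0.2]],[[1.3,-2.4,0],[0,0,0]],[[1.3,-2.4,0],[0,0,0]],[[1.3,-2.4,0],[0,0,0]],[[1,-2,0],[0,0,0]],[[0.6,-1.2,0],[0,0,0]],[[0,0,0],[0,0,0]]]'
python3 -c "
from h import *
rep([604.5,-51.3,46.5],-5)"
```

```text
time: 44.25
ee_pos: [0.4564, 0.2452, 0.0419]
eef_rot: [0.472, 0.528, 0.471, -0.526]
contact_force: [-0.2, 0.9, -0.0]
finger_gap: 0.0441
t 44.25 p [456.4 245.2  41.9] jawyaw -6.36 x [ 0.002  0.    -1.   ] gap 0.0441 F [-0.2  0.9 -0. ] q [ 0.35  0.53  1.76 -0.    0.86  0.46]
d cm [-0.1  -0.01  0.01]
rotvec [-0.02  0.1  -0.04]
time: 46.15
ee_pos: [0.6071, -0.0468, 0.1655]
eef_rot: [0.48, 0.521, 0.478, -0.52]
contact_force: [-0.4, 1.0, -2.6]
finger_gap: 0.0439
t 46.15 p [607.1 -46.8 165.5] jawyaw -4.75 x [ 0.003 -0.    -1.   ] gap 0.0439 F [-0.4  1.  -2.6] q [-0.2   0.53  1.35  0.    1.26 -0.12]
d cm [ -0.26  -0.45 -11.9 ]
rotvec [ 0.02  0.17 -0.25]
```

```bash
python3 -m handwheel '[[[-0.2,-0.2,-1],[0,0.2,-0.2]],[[0,-0.2,-2],[0,0,-0.1]],[[0,0,-2.5],[0,0,0]],[[0,0,-2],[0,0,0]],[[0,0,-1],[0,0,0]],[[0,0,0],[0,0,0]]]'
python3 -c "
from h import *
rep([604.5,-51.3,46.8],-5)"
```

```text
time: 46.75
ee_pos: [0.6008, -0.0447, 0.0765]
eef_rot: [-0.477, -0.52, -0.48, 0.521]
contact_force: [-0.2, -0.3, -2.5]
finger_gap: 0.0438
t 46.75 p [600.8 -44.7  76.5] jawyaw -4.83 x [-0.004  0.002 -1.   ] gap 0.0438 F [-0.2 -0.3 -2.5] q [-0.2   0.61  1.47  0.    1.06 -0.12]
d cm [ 0.37 -0.66 -2.97]
rotvec [-0.11 -0.24 -0.17]
```

```bash
python3 -m handwheel '[[[0.3,-0.4,-0.6],[-0.1,-0.2,-0.1]],[[0.2,-0.2,-0.6],[0,-0.1,-0.1]],[[0,0,-0.6],[0,0,0]],[[0,0,0],[0,0,0]]]'
python3 -c "
from h import *
rep([604.5,-51.3,46.8],-5)"
```

```text
time: 47.15
ee_pos: [0.6074, -0.0506, 0.0593]
eef_rot: [0.479, 0.522, 0.476, -0.52]
contact_force: [-0.3, 1.0, -2.2]
finger_gap: 0.044
t 47.15 p [607.4 -50.6  59.3] jawyaw -4.98 x [ 0.005 -0.001 -1.   ] gap 0.044 F [-0.3  1.  -2.2] q [-0.21  0.64  1.47  0.    1.02 -0.12]
d cm [-0.29 -0.07 -1.25]
rotvec [ 0.04  0.29 -0.02]
```

```bash
python3 -m handwheel '[[[-0.2,0,-0.5],[0,0.2,0]],[[-0.1,0,-0.4],[0,0.1,0]],[[0,0,0],[0,0,0]]]'
python3 -c "
from h import *
rep([604.5,-51.3,46.8],-5)"
```

```text
time: 47.45
ee_pos: [0.6046, -0.0508, 0.0503]
eef_rot: [-0.478, -0.521, -0.477, 0.521]
contact_force: [-0.7, 0.1, -2.6]
finger_gap: 0.044
t 47.45 p [604.6 -50.8  50.3] jawyaw -5.0 x [ 0.001 -0.001 -1.   ] gap 0.044 F [-0.7  0.1 -2.6] q [-0.21  0.65  1.49 -0.    1.01 -0.12]
d cm [-0.01 -0.05 -0.35]
rotvec [0.05 0.04 0.  ]
```

```bash
python3 -m handwheel '[[[0,-0.1,-0.2],[0,0,0]],[[0,0,-0.1],[0,0,0]]]'
python3 -m handwheel '[[[0,0,-0.15],[0,0,0]]]'
python3 -m handwheel '[[[0,0,-0.15],[0,0,0]]]'
```

```text
time: 47.65
ee_pos: [0.6048, -0.0519, 0.0474]
eef_rot: [0.478, 0.521, 0.477, -0.521]
contact_force: [0.9, -0.1, -2.9]
finger_gap: 0.0443
time: 47.75
ee_pos: [0.6049, -0.0519, 0.0469]
eef_rot: [0.478, 0.522, 0.477, -0.521]
contact_force: [-5.6, 2.4, 14.5]
finger_gap: 0.044
time: 47.85
ee_pos: [0.6049, -0.0519, 0.0469]
eef_rot: [0.478, 0.522, 0.477, -0.521]
contact_force: [-4.1, 0.6, 12.1]
finger_gap: 0.0438
```

```bash
python3 -m handwheel '[[[0,0,0],[0,0,0]],[[0,0,0],[0,0,0]],[[0,0,0],[0,0,0]],[[0,0,0],[0,0,0]],[[0,0,0],[0,0,0]],[[0,0,0],[0,0,0]],[[0,0,0],[0,0,0]]]' 0
python3 -m handwheel '[[[0,0,1],[0,0,0]],[[0,0,2],[0,0,0]],[[0,0,3],[0,0,0]],[[0,0,3],[0,0,0]],[[0,0,2.5],[0,0,0]],[[-0.8,2,0.5],[0,0,0]],[[-1.4,3.4,0],[0,0,-0.2]],[[-1.4,3.4,0],[0,0,-0.2]],[[-1.4,3.4,0],[0,0,-0.2]],[[-1.4,3.4,0],[0,0,-0.2]],[[-1.4,3.4,0],[0,0,-0.2]],[[-1.4,3.4,0],[0,0,-0.2]],[[-1.4,3.4,0],[0,0,0]],[[-1.4,3.4,0],[0,0,0]],[[-1.4,3.4,0],[0,0,0]],[[-0.8,2,0],[0,0,0]],[[0,0,0],[0,0,0]]]'
python3 -c "
from h import *
rep([459.5,306.6,43],-6.3)"
```

```text
time: 48.55
ee_pos: [0.6065, -0.0522, 0.0484]
eef_rot: [0.48, 0.522, 0.476, -0.52]
contact_force: [0.8, -0.4, 0.4]
finger_gap: 0.0912
time: 50.25
ee_pos: [0.458, 0.3052, 0.1869]
eef_rot: [0.476, 0.533, 0.466, -0.522]
contact_force: [-0.1, -0.2, -0.1]
finger_gap: 0.0918
t 50.25 p [458.  305.2 186.9] jawyaw -6.47 x [ 0.02  0.   -1.  ] gap 0.0918 F [-0.1 -0.2 -0.1] q [ 0.45  0.4   1.51 -0.01  1.22  0.57]
d cm [  0.15   0.14 -14.39]
rotvec [-0.02  1.16  0.17]
```

```bash
python3 -m handwheel '[[[0,0.1,-1],[0,0.6,0.1]],[[0,0,-2],[0,0.4,0]],[[0,0,-2],[0,0,0]],[[0,0,-2],[0,0,0]],[[0,0,-1],[0,0,0]],[[0,0,0],[0,0,0]]]'
python3 -c "
from h import *
rep([459.5,306.6,43],-6.3)"
```

```text
time: 50.85
ee_pos: [0.4605, 0.3016, 0.1041]
eef_rot: [0.471, 0.529, 0.47, -0.527]
contact_force: [-0.4, 0.6, 0.6]
finger_gap: 0.0919
t 50.85 p [460.5 301.6 104.1] jawyaw -6.58 x [ 0.003 -0.    -1.   ] gap 0.0919 F [-0.4  0.6  0.6] q [ 0.44  0.49  1.6  -0.    1.04  0.56]
d cm [-0.1   0.5  -6.11]
rotvec [0.01 0.16 0.28]
```

```bash
python3 -m handwheel '[[[-0.1,0.3,-1],[0,0.1,0.2]],[[0,0.2,-1.5],[0,0,0]],[[0,0,-1.5],[0,0,0]],[[0,0,-1],[0,0,0]],[[0,0,-0.4],[0,0,0]],[[0,0,0],[0,0,0]]]'
python3 -c "
from h import *
rep([459.5,306.6,43],-6.3)"
```

```text
time: 51.45
ee_pos: [0.4624, 0.3068, 0.0501]
eef_rot: [0.472, 0.53, 0.47, -0.525]
contact_force: [0.1, -0.7, 0.0]
finger_gap: 0.0918
t 51.45 p [462.4 306.8  50.1] jawyaw -6.47 x [ 0.006  0.003 -1.   ] gap 0.0918 F [ 0.1 -0.7  0. ] q [ 0.45  0.57  1.65 -0.    0.92  0.56]
d cm [-0.29 -0.02 -0.71]
rotvec [-0.15  0.36  0.17]
```

```bash
python3 -m handwheel '[[[-0.2,0,-0.4],[-0.1,0.3,0.1]],[[-0.1,0,-0.3],[0,0.1,0]],[[0,0,0],[0,0,0]]]'
python3 -c "
from h import *
rep([459.5,306.6,43],-6.3)"
python3 -m handwheel '[[[0,0,0],[0,0,0]],[[0,0,0],[0,0,0]],[[0,0,0],[0,0,0]],[[0,0,0],[0,0,0]],[[0,0,0],[0,0,0]],[[0,0,0],[0,0,0]],[[0,0,0],[0,0,0]],[[0,0,0],[0,0,0]]]' 1 20
```

```text
time: 51.75
ee_pos: [0.4601, 0.3073, 0.0439]
eef_rot: [0.471, 0.528, 0.472, -0.526]
contact_force: [0.9, 0.0, 0.1]
finger_gap: 0.0917
t 51.75 p [460.1 307.3  43.9] jawyaw -6.36 x [ 0.001  0.002 -1.   ] gap 0.0917 F [0.9 0.  0.1] q [0.45 0.58 1.65 0.   0.91 0.56]
d cm [-0.06 -0.07 -0.09]
rotvec [-0.11  0.05  0.06]
time: 52.55
ee_pos: [0.4604, 0.3076, 0.0448]
eef_rot: [0.471, 0.528, 0.472, -0.526]
contact_force: [-0.2, 0.1, -0.0]
finger_gap: 0.0478
```

```bash
python3 -m handwheel '[[[0,0,0.4],[0,0,0]],[[0,0,1],[0,0,0]],[[0,0,2],[0,0,0]],[[0,0,2.5],[0,0,0]],[[0,0,2.5],[0,0,0]],[[0.5,-0.8,1.5],[0,0,0]],[[1.3,-2.1,0.5],[0,0,0]],[[1.5,-2.4,0],[0,0,0]],[[1.5,-2.4,0],[0,0,0]],[[1.5,-2.4,0],[0,0,0]],[[1.5,-2.4,0],[0,0,0]],[[1.5,-2.4,0],[0,0,0]],[[1.5,-2.4,0],[0,0,0]],[[1.5,-2.4,0],[0,0,0]],[[1.2,-2,0],[0,0,0]],[[0.6,-1,0],[0,0,0]],[[0,0,0],[0,0,0]]]'
python3 -c "
from h import *
rep([600.5,69,50],-6)"
```

```text
time: 54.25
ee_pos: [0.6049, 0.0716, 0.1658]
eef_rot: [0.474, 0.53, 0.471, -0.522]
contact_force: [-0.1, -0.5, -1.3]
finger_gap: 0.0477
t 54.25 p [604.9  71.6 165.8] jawyaw -6.19 x [ 0.011  0.004 -1.   ] gap 0.0477 F [-0.1 -0.5 -1.3] q [-0.01  0.52  1.36  0.    1.25  0.1 ]
d cm [ -0.44  -0.26 -11.58]
rotvec [-0.24  0.62  0.19]
```

```bash
python3 -m handwheel '[[[-0.2,-0.2,-1],[-0.1,0.4,0.1]],[[-0.1,-0.1,-2],[-0.1,0.2,0.1]],[[0,0,-2],[0,0,0]],[[0,0,-2],[0,0,0]],[[0,0,-1],[0,0,0]],[[0,0,0],[0,0,0]]]'
python3 -c "
from h import *
rep([600.5,69,50],-6)"
```

```text
time: 54.85
ee_pos: [0.5971, 0.0746, 0.082]
eef_rot: [-0.473, -0.523, -0.476, 0.524]
contact_force: [-0.6, -0.4, -1.5]
finger_gap: 0.0478
t 54.85 p [597.1  74.6  82. ] jawyaw -5.63 x [-0.004  0.002 -1.   ] gap 0.0478 F [-0.6 -0.4 -1.5] q [-0.    0.6   1.47  0.    1.07  0.09]
d cm [ 0.34 -0.56 -3.2 ]
rotvec [-0.12 -0.22 -0.37]
```

```bash
python3 -m handwheel '[[[0.2,-0.4,-0.7],[-0.1,-0.1,-0.2]],[[0.1,-0.2,-0.7],[0,-0.1,-0.1]],[[0,0,-0.6],[0,0,0]],[[0,0,0],[0,0,0]]]'
python3 -c "
from h import *
rep([600.5,69,50],-6)"
```

```text
time: 55.25
ee_pos: [0.6011, 0.0691, 0.0624]
eef_rot: [0.474, 0.526, 0.473, -0.524]
contact_force: [0.2, -0.9, -1.4]
finger_gap: 0.0479
t 55.25 p [601.1  69.1  62.4] jawyaw -5.88 x [ 0.003  0.    -1.   ] gap 0.0479 F [ 0.2 -0.9 -1.4] q [-0.01  0.63  1.48  0.    1.03  0.09]
d cm [-0.06 -0.01 -1.24]
rotvec [-0.01  0.17 -0.12]
```

```bash
python3 -m handwheel '[[[-0.1,0,-0.5],[0,0.1,-0.1]],[[0,0,-0.3],[0,0,0]],[[0,0,0],[0,0,0]]]'
python3 -m handwheel '[[[0,0,-0.2],[0,0,0]],[[0,0,-0.1],[0,0,0]]]'
python3 -m handwheel '[[[0,0,-0.15],[0,0,0]]]'
```

```text
time: 55.55
ee_pos: [0.6006, 0.0689, 0.0544]
eef_rot: [0.474, 0.526, 0.473, -0.525]
contact_force: [-0.2, -0.7, -1.0]
finger_gap: 0.0478
time: 55.75
ee_pos: [0.6008, 0.0689, 0.0515]
eef_rot: [0.474, 0.526, 0.472, -0.525]
contact_force: [0.4, -0.1, -1.5]
finger_gap: 0.0477
time: 55.85
ee_pos: [0.6009, 0.0689, 0.0501]
eef_rot: [0.474, 0.526, 0.472, -0.525]
contact_force: [0.8, -0.3, -0.6]
finger_gap: 0.0478
```

```bash
python3 -m handwheel '[[[0,0,-0.15],[0,0,0]]]'
python3 -m handwheel '[[[0,0,-0.15],[0,0,0]]]'
```

```text
time: 55.95
ee_pos: [0.6011, 0.069, 0.0495]
eef_rot: [0.474, 0.527, 0.472, -0.524]
contact_force: [-5.1, 0.1, 14.9]
finger_gap: 0.0477
time: 56.05
ee_pos: [0.6011, 0.0691, 0.0496]
eef_rot: [0.474, 0.527, 0.472, -0.524]
contact_force: [-5.7, 0.4, 13.3]
finger_gap: 0.0477
```

Contact. I'll release it and go to the lamp.

```bash
python3 -m handwheel '[[[0,0,0],[0,0,0]],[[0,0,0],[0,0,0]],[[0,0,0],[0,0,0]],[[0,0,0],[0,0,0]],[[0,0,0],[0,0,0]],[[0,0,0],[0,0,0]],[[0,0,0],[0,0,0]]]' 0
python3 -m handwheel '[[[0,0,1],[0,0,0]],[[0,0,2],[0,0,0]],[[0,0,3],[0,0,0]],[[0,0,3],[0,0,0]],[[0,0,2.5],[0,0,0]],[[-0.6,1.5,0.5],[0,0,0]],[[-1.3,3,0],[0,0,0]],[[-1.5,3.2,0],[0,0,0]],[[-1.5,3.2,0],[0,0,0]],[[-1.5,3.2,0],[0,0,0]],[[-1.5,3.2,0],[0,0,0]],[[-1.5,3.2,0],[0,0,0]],[[-1.5,3.2,0],[0,0,0]],[[-1.5,3.2,0],[0,0,0]],[[-0.8,1.8,0],[0,0,0]],[[0,0,0],[0,0,0]]]'
python3 -c "
from h import *
rep([465.5,368.2,43],-6.3)"
```

```text
time: 56.75
ee_pos: [0.6017, 0.0691, 0.0501]
eef_rot: [0.475, 0.527, 0.472, -0.524]
contact_force: [0.7, 0.4, -0.0]
finger_gap: 0.0915
time: 58.35
ee_pos: [0.4512, 0.3728, 0.1716]
eef_rot: [-0.473, -0.525, -0.474, 0.526]
contact_force: [0.4, -0.4, 0.4]
finger_gap: 0.0919
t 58.35 p [451.2 372.8 171.6] jawyaw -5.98 x [-0.003  0.    -1.   ] gap 0.0919 F [ 0.4 -0.4  0.4] q [0.56 0.48 1.41 0.   1.25 0.66]
d cm [  1.43  -0.46 -12.86]
rotvec [-0.   -0.17 -0.32]
```

```bash
python3 -m handwheel '[[[0.7,-0.2,-1],[0,-0.1,-0.2]],[[0.5,-0.1,-1.5],[0,0,-0.1]],[[0.1,0,-2],[0,0,0]],[[0,0,-1.5],[0,0,0]],[[0,0,-0.5],[0,0,0]],[[0,0,0],[0,0,0]]]'
python3 -c "
from h import *
rep([465,368.2,43],-6.3)"
```

```text
time: 58.95
ee_pos: [0.4653, 0.3647, 0.0996]
eef_rot: [-0.471, -0.526, -0.471, 0.53]
contact_force: [0.0, 0.2, -0.1]
finger_gap: 0.0919
t 58.95 p [465.3 364.7  99.6] jawyaw -6.51 x [-0.004 -0.004 -1.   ] gap 0.0919 F [ 0.   0.2 -0.1] q [ 0.54  0.57  1.48 -0.    1.1   0.65]
d cm [-0.03  0.35 -5.66]
rotvec [ 0.22 -0.23  0.21]
```

```bash
python3 -m handwheel '[[[0,0.2,-1],[0.1,-0.2,0.1]],[[0,0.1,-1.5],[0.1,0,0.1]],[[0,0,-1.5],[0,0,0]],[[0,0,-0.7],[0,0,0]],[[0,0,0],[0,0,0]]]'
python3 -c "
from h import *
rep([465,368.2,42],-6.3)"
```

```text
time: 59.45
ee_pos: [0.4676, 0.3673, 0.0518]
eef_rot: [0.472, 0.529, 0.471, -0.526]
contact_force: [0.4, -0.1, -0.3]
finger_gap: 0.092
t 59.45 p [467.6 367.3  51.8] jawyaw -6.43 x [ 0.004  0.002 -1.   ] gap 0.092 F [ 0.4 -0.1 -0.3] q [ 0.54  0.63  1.53 -0.    0.99  0.65]
d cm [-0.26  0.09 -0.98]
rotvec [-0.13  0.25  0.13]
```

```bash
python3 -m handwheel '[[[-0.2,0.1,-0.5],[-0.1,0.2,0.1]],[[-0.1,0,-0.4],[0,0.1,0]],[[0,0,0],[0,0,0]]]'
python3 -c "
from h import *
rep([465,368.2,42],-6.3)"
python3 -m handwheel '[[[0,0,0],[0,0,0]],[[0,0,0],[0,0,0]],[[0,0,0],[0,0,0]],[[0,0,0],[0,0,0]],[[0,0,0],[0,0,0]],[[0,0,0],[0,0,0]],[[0,0,0],[0,0,0]],[[0,0,0],[0,0,0]]]' 1 20
```

```text
time: 59.75
ee_pos: [0.4652, 0.3689, 0.0436]
eef_rot: [0.471, 0.527, 0.472, -0.526]
contact_force: [-0.5, 0.2, -0.4]
finger_gap: 0.0919
t 59.75 p [465.2 368.9  43.6] jawyaw -6.31 x [ 0.001  0.002 -1.   ] gap 0.0919 F [-0.5  0.2 -0.4] q [0.54 0.64 1.53 0.   0.97 0.65]
d cm [-0.02 -0.07 -0.16]
rotvec [-0.11  0.06  0.01]
time: 60.55
ee_pos: [0.4659, 0.3694, 0.0449]
eef_rot: [0.472, 0.528, 0.472, -0.525]
contact_force: [0.0, -0.2, 0.6]
finger_gap: 0.0459
```

```bash
python3 -m handwheel '[[[0,0,0.4],[0,0,0]],[[0,0,1],[0,0,0]],[[0,0,2],[0,0,0]],[[0,0,2.5],[0,0,0]],[[0,0,2.5],[0,0,0]],[[0,0,2.5],[0,0,0]],[[0.2,-1.2,2],[0,0,4]],[[0.5,-2.4,0.5],[0,0,6]],[[0.6,-2.6,0.2],[0,0,7]],[[0.6,-2.6,0.2],[0,0,7]],[[0.6,-2.6,0.2],[0,0,7]],[[0.6,-2.6,0],[0,0,7]],[[0.6,-2.6,0],[0,0,7]],[[0.6,-2.6,0],[0,0,7]],[[0.6,-2.6,0],[0,0,7]],[[0.6,-2.6,0],[0,0,7]],[[0.6,-2.6,0],[0,0,7]],[[0.6,-2.4,0],[0,0,7]],[[0.5,-2,0],[0,0,6]],[[0,0,0],[0,0,0]]]'
python3 -c "
from h import *
rep([552.2,6.4,49.9],90)"
```

```text
time: 62.55
ee_pos: [0.5363, 0.0423, 0.2035]
eef_rot: [0.707, 0.043, 0.705, -0.038]
contact_force: [-0.1, 0.6, -1.8]
finger_gap: 0.0455
t 62.55 p [536.3  42.3 203.5] jawyaw 83.48 x [ 0.004  0.007 -1.   ] gap 0.0455 F [-0.1  0.6 -1.8] q [-0.07  0.37  1.5   0.01  1.26 -1.53]
d cm [  1.59  -3.59 -15.36]
rotvec [-0.42  0.23  6.52]
```

```bash
python3 -m handwheel '[[[0.5,-1.2,0],[-0.2,0.1,2.2]],[[0.5,-1.2,0],[-0.1,0.1,2.2]],[[0.4,-0.9,0],[0,0,1.5]],[[0,0,-0.5],[0,0,0.4]],[[0,0,0],[0,0,0]]]'
python3 -c "
from h import *
rep([552.2,6.4,49.9],90)"
```

```text
time: 63.05
ee_pos: [0.5494, 0.0111, 0.2004]
eef_rot: [0.707, 0.005, 0.707, -0.002]
contact_force: [-0.2, 0.2, -2.2]
finger_gap: 0.0455
t 63.05 p [549.4  11.1 200.4] jawyaw 89.47 x [ 0.001  0.004 -1.   ] gap 0.0455 F [-0.2  0.2 -2.2] q [-0.12  0.39  1.47  0.    1.27 -1.68]
d cm [  0.28  -0.47 -15.05]
rotvec [-0.22  0.05  0.53]
```

```bash
python3 -m handwheel '[[[0.2,-0.3,-0.6],[-0.1,0,0.3]],[[0.1,-0.2,-1.5],[-0.1,0,0.2]],[[0,0,-2],[0,0,0]],[[0,0,-2],[0,0,0]],[[0,0,-1],[0,0,0]],[[0,0,0],[0,0,0]]]'
python3 -c "
from h import *
rep([552.2,6.4,49.9],90)"
```

```text
time: 63.65
ee_pos: [0.5514, 0.0095, 0.1266]
eef_rot: [0.708, 0.001, 0.707, 0.0]
contact_force: [0.3, -0.1, -1.2]
finger_gap: 0.0454
t 63.65 p [551.4   9.5 126.6] jawyaw 89.96 x [ 0.001  0.001 -1.   ] gap 0.0454 F [ 0.3 -0.1 -1.2] q [-0.12  0.47  1.57  0.    1.1  -1.69]
d cm [ 0.08 -0.31 -7.67]
rotvec [-0.05  0.08  0.04]
```

```bash
python3 -m handwheel '[[[0.1,-0.2,-0.8],[0,0,0]],[[0,-0.1,-1.5],[0,0,0]],[[0,0,-1.5],[0,0,0]],[[0,0,-1.5],[0,0,0]],[[0,0,-0.7],[0,0,0]],[[0,0,0],[0,0,0]]]'
python3 -c "
from h import *
rep([552.2,6.4,49.9],90)"
```

```text
time: 64.25
ee_pos: [0.5557, 0.0062, 0.0676]
eef_rot: [0.711, 0.0, 0.704, -0.0]
contact_force: [-1.5, -0.8, -1.1]
finger_gap: 0.0459
t 64.25 p [555.7   6.2  67.6] jawyaw 89.96 x [ 0.01 -0.   -1.  ] gap 0.0459 F [-1.5 -0.8 -1.1] q [-0.13  0.54  1.63  0.    0.96 -1.7 ]
d cm [-0.35  0.02 -1.77]
rotvec [0.01 0.56 0.04]
```

```bash
python3 -m handwheel '[[[-0.3,0,-0.5],[0,0.4,0]],[[-0.1,0,-0.4],[0,0.2,0]],[[0,0,-0.3],[0,0,0]],[[0,0,0],[0,0,0]]]'
python3 -c "
from h import *
rep([552.2,6.4,49.9],90)"
```

```text
time: 64.65
ee_pos: [0.5529, 0.006, 0.0568]
eef_rot: [0.708, -0.0, 0.706, -0.001]
contact_force: [-0.4, 0.5, -2.7]
finger_gap: 0.0456
t 64.65 p [552.9   6.   56.8] jawyaw 89.96 x [ 0.002 -0.001 -1.   ] gap 0.0456 F [-0.4  0.5 -2.7] q [-0.13  0.56  1.64 -0.    0.94 -1.7 ]
d cm [-0.07  0.04 -0.69]
rotvec [0.05 0.13 0.04]
```

```bash
python3 -m handwheel '[[[-0.1,0,-0.3],[0,0.1,0]],[[0,0,-0.2],[0,0,0]],[[0,0,-0.1],[0,0,0]]]'
python3 -m handwheel '[[[0,0,-0.15],[0,0,0]]]'
python3 -m handwheel '[[[0,0,-0.15],[0,0,0]]]'
```

```text
time: 64.95
ee_pos: [0.5523, 0.006, 0.0509]
eef_rot: [0.708, -0.0, 0.707, -0.001]
contact_force: [0.4, -0.4, -1.8]
finger_gap: 0.0455
time: 65.05
ee_pos: [0.5527, 0.0059, 0.0498]
eef_rot: [0.708, -0.0, 0.706, -0.001]
contact_force: [-1.5, -2.4, 10.0]
finger_gap: 0.0451
time: 65.15
ee_pos: [0.5533, 0.0056, 0.0497]
eef_rot: [0.709, -0.0, 0.706, -0.001]
contact_force: [-4.5, -2.1, 15.4]
finger_gap: 0.0452
```

Contact again, at the predicted height. I'll release, rise and check.

```bash
python3 -m handwheel '[[[0,0,0],[0,0,0]],[[0,0,0],[0,0,0]],[[0,0,0],[0,0,0]],[[0,0,0],[0,0,0]],[[0,0,0],[0,0,0]],[[0,0,0],[0,0,0]],[[0,0,0],[0,0,0]],[[0,0,0],[0,0,0]]]' 0
python3 -m handwheel '[[[0,0,0.8],[0,0,0]],[[0,0,2],[0,0,0]],[[0,0,2.5],[0,0,0]],[[0,0,3],[0,0,0]],[[0,0,3],[0,0,0]],[[0.5,0,3],[0,0,0]],[[1.5,0,3],[0,0,0]],[[2.5,0,2],[0,0,0]],[[2.5,0,1],[0,0,0]],[[2,0,0],[0,0,0]],[[0.5,0,0],[0,0,0]],[[0,0,0],[0,0,0]],[[0,0,0],[0,0,0]]]'
python3 -c "
from h import *
from cell import snapshot
import json
rep([645,2,277],90)
w=snapshot('wrist')
cv2.imwrite('pics/w20.png',w['frame']);json.dump({k:np.array(w[k]).tolist() for k in('intrinsics','R','t')},open('w20.json','w'))
cv2.imwrite('pics/s20.png',snapshot('scene')['frame'])
"
```

```text
time: 65.95
ee_pos: [0.5542, 0.0054, 0.0504]
eef_rot: [0.709, -0.001, 0.705, -0.001]
contact_force: [1.1, -0.4, -0.1]
finger_gap: 0.0918
time: 67.25
ee_pos: [0.6479, 0.0061, 0.2695]
eef_rot: [0.71, -0.001, 0.704, -0.001]
contact_force: [0.2, 1.0, 0.5]
finger_gap: 0.0917
t 67.25 p [647.9   6.1 269.5] jawyaw 89.98 x [ 0.009 -0.002 -1.   ] gap 0.0917 F [0.2 1.  0.5] q [-0.11  0.54  1.04 -0.    1.55 -1.68]
d cm [-0.29 -0.41  0.75]
rotvec [0.14 0.53 0.02]
```

View pics/w20.png

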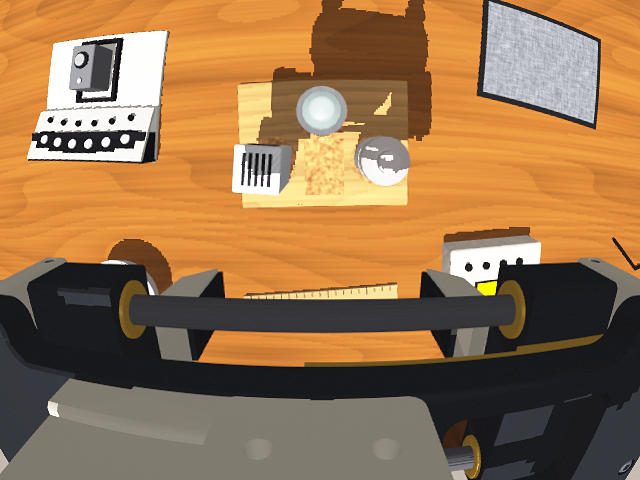

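View pics/s20.png

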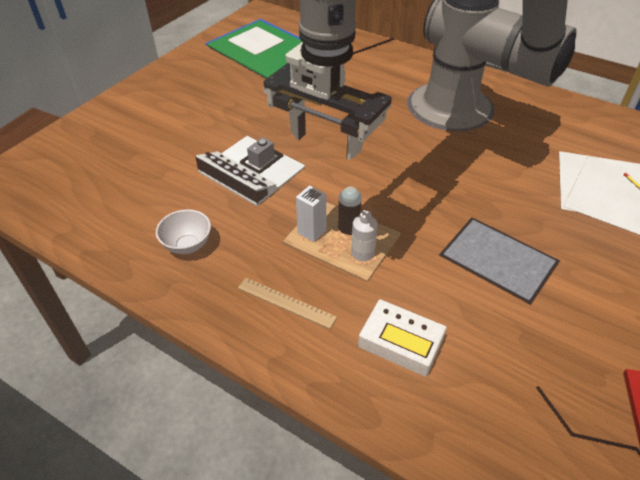

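Everything is upright and the key is in the bay. I'll move the arm clear and compare the fixed cameras with the first pictures.

```bash
python3 -m handwheel '[[[-1.2,1.5,0],[0,0,-1]],[[-2.4,3,0],[0,0,-1.6]],[[-2.8,3.2,-0.3],[0,0,-1.6]],[[-2.8,3.2,-0.3],[0,0,-1.6]],[[-2.8,3.2,-0.3],[0,0,-1.6]],[[-2.8,3.2,-0.3],[0,0,-1.6]],[[-2.8,3.2,-0.3],[0,0,-1.6]],[[-2.8,3.2,-0.3],[0,0,-1.6]],[[-2.8,3.2,-0.3],[0,0,-1.6]],[[-2.8,3.2,-0.3],[0,0,-1.6]],[[-2.8,3.2,-0.3],[0,0,-1.6]],[[-2.8,3.2,-0.3],[0,0,-1.6]],[[-2.8,3.2,-0.3],[0,0,-1.6]],[[-2.4,3.2,0],[0,0,-1]],[[-1.5,1.8,0],[0,0,0]],[[0,0,0],[0,0,0]]]'
python3 - <<'E'
from h import *
from cell import snapshot
t=snapshot('top')['frame'];s=snapshot('scene')['frame']
cv2.imwrite('pics/t21.png',t);cv2.imwrite('pics/s21.png',s)
cv2.imwrite('pics/tb21.png',cv2.resize(t[210:290,240:345],None,fx=7,fy=7,interpolation=cv2.INTER_CUBIC))
cv2.imwrite('pics/tc21.png',cv2.resize(t[235:330,365:470],None,fx=6,fy=6,interpolation=cv2.INTER_CUBIC))
def cmp(a,b,boxes):
    a=cv2.cvtColor(a,6).astype(np.float32);b=cv2.cvtColor(b,6).astype(np.float32)
    for n,(x0,y0,x1,y1) in boxes.items():
        m=5;f=8
        T=cv2.resize(a[y0:y1,x0:x1],None,fx=f,fy=f,interpolation=2);S=cv2.resize(b[y0-m:y1+m,x0-m:x1+m],None,fx=f,fy=f,interpolation=2)
        r=cv2.matchTemplate(S,T,5);_,v,_,l=cv2.minMaxLoc(r);print(n,'px',(l[0]/f-m,l[1]/f-m),round(v,3))
print('top');cmp(cv2.imread('pics/top0.png'),t,{'bottle':(255,224,276,245),'buzzer':(306,220,330,243),'lamp':(280,246,304,268),'bowl':(378,147,428,198),'meter':(172,157,232,204),'ruler':(252,159,337,180),'board':(248,270,336,282)})
print('scene');cmp(cv2.imread('pics/scene0.png'),s,{'bottle':(350,210,380,245),'buzzer':(297,185,328,225),'lamp':(338,186,363,215),'bowl':(154,208,214,258),'meter':(356,298,448,374),'ruler':(236,276,338,328)})
E
```

```text
time: 68.95
ee_pos: [0.236, 0.4599, 0.2357]
eef_rot: [0.696, 0.136, 0.691, -0.139]
contact_force: [0.5, -0.1, 0.1]
finger_gap: 0.0918
top
bottle px (0.375, 0.625) 0.972
buzzer px (0.5, 0.0) 0.896
lamp px (0.25, 0.0) 0.96
bowl px (0.0, 0.0) 1.0
meter px (0.0, 0.0) 1.0
ruler px (0.0, 0.0) 0.999
board px (0.125, 0.0) 0.998
scene
bottle px (-0.25, -0.625) 0.989
buzzer px (-0.625, -0.125) 0.974
lamp px (-0.375, -0.125) 0.996
bowl px (0.0, 0.0) 0.999
meter px (0.0, 0.0) 0.999
ruler px (0.0, 0.0) 0.995
```

View pics/tb21.png

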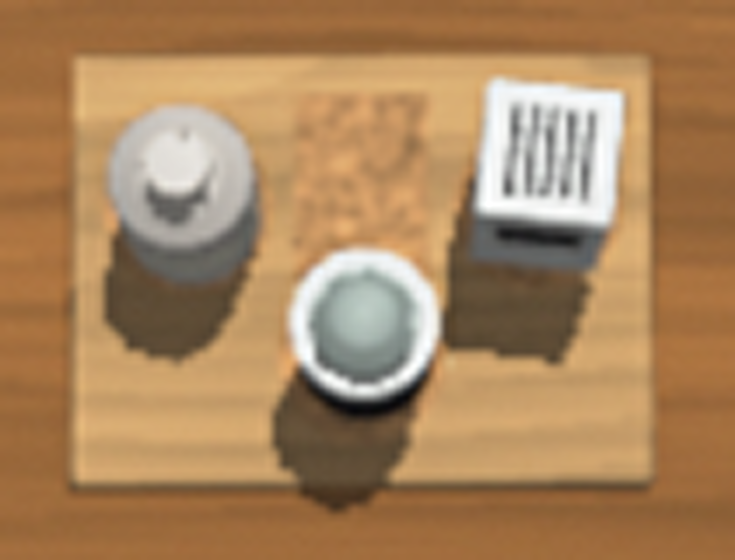

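View pics/tc21.png

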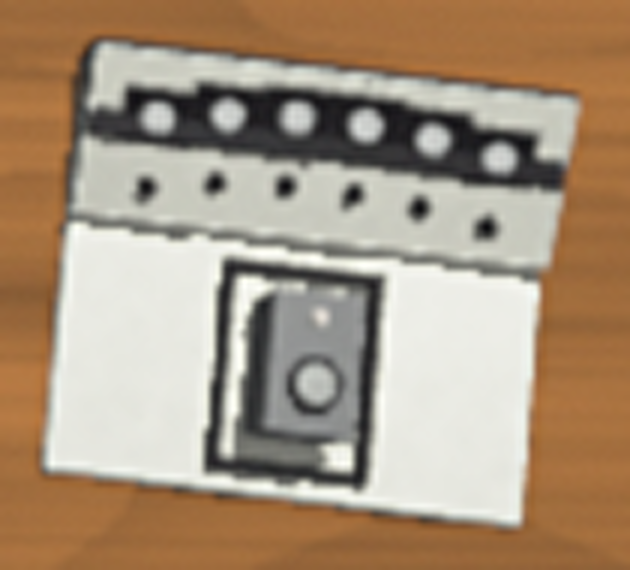

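```bash
python3 - <<'E'
from h import *
from cell import close_job,state
quad('key',bp('top',[(272,284),(369,293),(356,441),(260,433)],.053,(365,235),6))
print(abs(state()['qvel']).max().round(4))
print(close_job())
E
```

```text
key c [ 470.7 -283.5] sides [37.6, 57.2, 36.9, 57.5] ang [-94.4, 173.9, 86.2, -5.4]
0.0357
the job is handed in; nothing more can be done
None
```

The job is done in the order asked and handed in. I moved the lamp, bottle and buzzer upright onto the mat, then put the key in the console bay. After that I returned the buzzer, bottle and lamp to their places on the board. It took about 69 s of the 147 s allowed.

**Last checks (overhead and scene cameras, arm clear):**
- **Key:** its centre is at (470.7, −283.5) mm and its yaw about −5°. The bay is at about (469, −284) mm and −5.5°, so the key sits flat and square, clear of the rim.
- **Lamp, buzzer and bottle:** all three stand upright. Compared with the first pictures they are shifted by at most 0.7 pixel, about 1.5 mm.
- **Bowl, meter and ruler:** no shift in either camera.

**What failed or disagreed:**
- **First lamp grasp:** it closed on the dome (34.7 mm gap), because the fingertips sit about 40 mm higher than the reported tool position implies. I opened without lifting and gripped 40 mm lower (45.8 mm gap, against the lamp's 46 mm). The lamp stayed standing and in place.
- **Cameras:** the wrist and overhead views differed by 1–3 mm, so I mostly used values between the two.
- **Buzzer yaw:** it may be 1–2° off its original angle, which is within what I could measure.
- **Set-down force:** the wrist force peaked at about 22 N in the readings.

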